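Open the strap-embossing wheel stand and load it

ROBOT

A 7-joint arm with a two-finger parallel gripper is mounted at the origin on the work surface. World frame = base frame: x ahead of the robot, y to its left, z up, the work surface at z = 0. Lengths are in m, angles in degrees, forces in N, time in s.
With the tool pointing down it reaches from about 0.375 to 0.925 m from the base axis. Payload 3.1 kg.
Tool frame: the origin (TCP) lies on the centre line of the jaws, within the pads' length; the fingertips stand 14 mm ahead of it and the grasp point (between the pads) lies 5 mm behind it; z points along the fingers, y is the line along which they close (so a half turn about z gives the same grasp; the last joint's range is limited). The gripper opens to 85 mm and grips with 20 to 120 N. Pads are 22 mm wide; open, the fingers measure 114 mm over their backs; the gripper's body (76 mm by 85 mm) begins 54 mm behind the grasp point. The pads swing forward as they close: fully open they stand 13 mm farther back than shut.
Start: joints at [57.479, 21.939, 2.515, 91.553, -1.026, 66.532, -2.859], TCP at [0.294, -0.58, 0.245] pointing down, gripper open.
Joint ranges: [-149.38, 149.38], [-23.57, 123.04], [-84.95, 90], [0, 143.3], [-89.99, 269.99], [3.08, 112.72], [-163.45, 163.45]. Speed limits (degrees/s): [159.86, 159.86, 180, 180, 180, 180, 180].

INTERFACE

Orientations are given as a 3x3 rotation matrix whose columns are the frame's x, y, z axes.
In Python, from bench import manip gives the robot as it stands.
- The arm moves only by the tool apply_moves, never from a script. Its argument "motion" is a list of rows, each an object with "offset": the shift along the tool's x, y, z in units of 40 mm (1.0 is 40 mm), a list of three; "dr": the turn, a rotation vector about the tool's x, y, z in units of 8 degrees (1.0 is 8 degrees), a list of three. In form: [{"offset": [tx, ty, tz], "dr": [rx, ry, rz]}, ...]. A call has 1 to 20 rows; each row shifts and turns the commanded pose from where the row before left it, along the tool's axes as they then stand; what a row does not reach is not made up. A row lasts 1/8 s, in which the tool goes at most 62.5 mm and 10.7 degrees, less where a joint would pass 70% of its speed; a pose out of reach is approached as far as the arm can. A call is refused whole if a number of a shift passes 1 or a number of a turn 1, either way. A call with a gripper value outside its range is refused whole. "fingers" is the opening, from 0 (shut) to 1 (fully open), set as the call begins (left out, the last holds). The fingers move at their own pace and stop on an object; "grip_force" is the grip in N (left out, the last holds). Time passes only in rows, so rows that do not move let the fingers close. It gives the time, the measured TCP pose, the force, the opening and the grip force at its end, in the units of the state.
- manip.state(): the state, without advancing time (a new reading comes with each control period).
- manip.camera(name): name is "side" or "top" or "wrist"; returns the picture (420x560x3 uint8, red, green, blue); there is no depth.
- manip.camera_info(name): a dict with "fx", "fy", "cx", "cy" (pixels), "world_from_camera" (4x4, takes a point from camera to world coordinates); the wrist camera has in their place "T_tool_cam" (4x4, takes a point from camera to tool coordinates, whose origin is the TCP and whose axes are the flange's). Camera axes: x right, y down, z forward; pixel columns grow to the right and rows downward; lengths in m; the calibration is good to about 2 mm. A picture is of the moment at which its call begins: read the wrist's pose just before it. camera_info takes no time and is no camera call.
- manip.job_done(): hands the job in; it is judged then, once.
The state is a dict: "t": time; "joint_positions": joint angles; "qvel": joint speeds; "joint_torque": joint torques, N m; "position": TCP position; "ee_rot": TCP orientation; "ft_force": force on the tool from outside, world axes, zero at the start; "moment": the same for the moment, N m; "grip_width": opening from 0.0 (shut) to 1.0 (fully open); "gripper_force": force on a finger pad.
Only numpy, scipy, OpenCV 4.12 (cv2) and the standard library are available. Lean on these libraries where they do the work, as an engineer would, in place of code of your own. Each camera call takes 0.05 s, during which the arm holds its last target. There are 200 camera calls.

TASK

Open the wheel stand: pull up its red plunger knob, give it a quarter turn clockwise so that it stays latched up, draw the orange keeper plate out of the stand towards the robot and leave it lying flat and wholly on the green cutting mat, lengthwise. Then stack all the flanged embossing wheels from the table on the stand's seat, flange face down and fully seated one on another, in any order, and also turn the knob back so that the plunger springs home again (before or after the stacking). Some wheels may be missing today; if the plate gets knocked off its place, put it right; leave the jars, bottles and tools on the bench alone.

Things in the scene. Friction and masses are not known exactly. Their poses are not given: they have to be found in the camera images.
- stand: Fixed wheel stand, 265 x 92 mm, grey, blue and aluminium. Origin on the table under the centre of its round seat; x points (yawed) away from the robot towards the blue plunger head, z up. The head is a block 80 mm wide from x = 105 to 200 mm, top at 66 mm, with a dark latch collar round the plunger up to 77 mm.
- seat (a point): Centre of the seat's top face, 28 mm above the table; axes as the stand. The seat is a disc 80 mm across; from it stands a steel centring spigot 12 mm high, 30 mm across for its lowest 7 mm, then tapering to 22 mm.
- guide (a point): Mouth of the guide channel in the plunger head, at its floor, 40 mm above the table; axes as the stand. The channel is open towards the stand's -x, 63 mm wide, 65 mm deep, roof 11.5 mm above its floor. The keeper's end lies in it.
- knob (a point): Centre of the red knob, on the plunger's vertical axis, 140 mm along the stand's x from the seat; 96 mm above the table when home. The knob is a bar 44 mm (this point's x) x 16 mm (y) x 32 mm (z); the frame turns with it. At the start its x lies along the stand's x.
- plunger_pull (a joint): Lift of the plunger in m: 0 home (its pin goes down through the keeper's hole), 0.016 fully up. Spring 6 N at home, 11 N fully up. Above 0.011 the knob can be turned; turned by a quarter and let go, it rests latched at about 0.0105, its pin clear of the plate.
- plunger_twist (a joint): Turn of the knob in rad, growing clockwise seen from above, from 0 (stop) to 1.6 (stop). It turns only while lifted. Turned back to within 0.15 of 0 and released, the plunger springs home.
- keeper: Orange plate, 210 x 60 x 8 mm, 300 g. Origin on its underside beneath the middle of its handle, x along its length (-95 to +115 mm; pin hole at 90 mm), z up. Black handle: bar 60 mm (x) x 16 mm (y), 8 to 50 mm above the underside. Starts in the stand, x along the stand's x, underside at 40 mm, on spigot and guide; drawn 70 mm along the stand's -x it is clear of the roof and can be lifted.
- keeper_mid (a point): Middle of the keeper plate's underside, 10 mm along the plate's x from its origin; axes as the plate.
- mat: Fixed green cutting mat, 280 (x) x 140 (y) x 4 mm, where the keeper is to lie. Origin under its centre, z up.
- wheel_a: Brass-coloured wheel, a flanged hub, 250 g; may be absent. Origin: centre of its underside, z up its axis. Flange 76 mm across, 13 mm thick, with a recess 34 mm across, 13 mm deep in its underside; hub 50 mm across up to 40 mm; on top a spigot like the seat's, to 52 mm. Starts on the table flange down. Wheels nest at a 40 mm pitch.
- wheel_b: Dark steel, red-banded wheel, a flanged hub, 250 g; may be absent. Origin: centre of its underside, z up its axis. Flange 76 mm across, 13 mm thick, with a recess 34 mm across, 13 mm deep in its underside; hub 50 mm across up to 40 mm; on top a spigot like the seat's, to 52 mm. Starts on the table flange down. Wheels nest at a 40 mm pitch.
- wheel_c: Copper-coloured wheel, a flanged hub, 250 g; may be absent. Origin: centre of its underside, z up its axis. Flange 76 mm across, 13 mm thick, with a recess 34 mm across, 13 mm deep in its underside; hub 50 mm across up to 40 mm; on top a spigot like the seat's, to 52 mm. Starts on the table flange down. Wheels nest at a 40 mm pitch.
- wheel_d: Bright steel, blue-banded wheel, a flanged hub, 250 g; may be absent. Origin: centre of its underside, z up its axis. Flange 76 mm across, 13 mm thick, with a recess 34 mm across, 13 mm deep in its underside; hub 50 mm across up to 40 mm; on top a spigot like the seat's, to 52 mm. Starts on the table flange down. Wheels nest at a 40 mm pitch.
- wheel_e: Aluminium, green-banded wheel, a flanged hub, 250 g; may be absent. Origin: centre of its underside, z up its axis. Flange 76 mm across, 13 mm thick, with a recess 34 mm across, 13 mm deep in its underside; hub 50 mm across up to 40 mm; on top a spigot like the seat's, to 52 mm. Starts on the table flange down. Wheels nest at a 40 mm pitch.
- jar: Small jar among the wheels, 54 mm across, 60 mm tall; origin under its centre. Leave alone.
- glue: Blue glue bottle, 56 mm across, 110 mm tall, at the back. Leave alone.
- pot: White ceramic cup, 80 mm across, 60 mm tall, at the back. Leave alone.
- tin: Black tin, 90 x 70 x 45 mm, at the back. Leave alone.
- hammer: Hammer lying on the bench, beyond the mat. Leave alone.
- burnisher: Screwdriver-like burnisher lying on the bench at the right of the mat. Leave alone.
Things that resemble listed ones, but are neither listed nor needed, are in the scene too. What is shaped like the wheel_d but turquoise is not meant. What is shaped like the keeper but turquoise is not meant.

How it is judged (in metres and radians):
On the way, in this order (a step that is already met when the one before it is completed fails the run):
1. the plunger is up, turned and stays latched with the gripper off it (value of joint plunger_pull above 0.009 m and value of joint plunger_twist above 0.9 rad and contact force between the fingers and plunger_twist below 0.5 N), for 0.3 s.
2. the keeper lies flat on the mat, released (x of keeper_mid in the frame of mat between -0.045 and 0.045 m and y of keeper_mid in the frame of mat between -0.045 and 0.045 m and angle between the x axis of keeper and the x axis of mat, either way round below 0.5 rad and z of keeper in the frame of mat between 0.001 and 0.008 m and angle between keeper's own z axis and vertical below 0.06 rad and contact force between the fingers and keeper below 0.5 N and linear speed of keeper below 0.02 m/s), for 0.3 s.
At the end, for the whole second after the job is handed in: Keeper flat on the mat (mid within 45 mm of its middle each way, lengthwise to 0.5 rad); plunger home (< 2 mm, < 0.2 rad); every wheel present is in the stack, within 5 mm of the seat's axis, upright to 0.05 rad, fully seated (underside k x 40 mm above the seat, +-3 mm), at rest (x of keeper_mid in the frame of mat between -0.045 and 0.045 m and y of keeper_mid in the frame of mat between -0.045 and 0.045 m and angle between the x axis of keeper and the x axis of mat, either way round below 0.5 rad and z of keeper in the frame of mat between 0.001 and 0.008 m and angle between keeper's own z axis and vertical below 0.06 rad and value of joint plunger_pull below 0.002 m and value of joint plunger_twist below 0.2 rad and horizontal distance between each of wheel_a, wheel_b, wheel_c, wheel_d, wheel_e and seat below 0.005 m and angle between each of wheel_a, wheel_b, wheel_c, wheel_d, wheel_e's own z axis and vertical below 0.05 rad and (z of wheel_a in the frame of seat between -0.003 and 0.003 m or z of wheel_a in the frame of seat between 0.037 and 0.043 m or z of wheel_a in the frame of seat between 0.077 and 0.083 m or z of wheel_a in the frame of seat between 0.117 and 0.123 m or z of wheel_a in the frame of seat between 0.157 and 0.163 m) and linear speed of each of wheel_a, wheel_b, wheel_c, wheel_d, wheel_e below 0.02 m/s and (z of wheel_b in the frame of seat between -0.003 and 0.003 m or z of wheel_b in the frame of seat between 0.037 and 0.043 m or z of wheel_b in the frame of seat between 0.077 and 0.083 m or z of wheel_b in the frame of seat between 0.117 and 0.123 m or z of wheel_b in the frame of seat between 0.157 and 0.163 m) and (z of wheel_c in the frame of seat between -0.003 and 0.003 m or z of wheel_c in the frame of seat between 0.037 and 0.043 m or z of wheel_c in the frame of seat between 0.077 and 0.083 m or z of wheel_c in the frame of seat between 0.117 and 0.123 m or z of wheel_c in the frame of seat between 0.157 and 0.163 m) and (z of wheel_d in the frame of seat between -0.003 and 0.003 m or z of wheel_d in the frame of seat between 0.037 and 0.043 m or z of wheel_d in the frame of seat between 0.077 and 0.083 m or z of wheel_d in the frame of seat between 0.117 and 0.123 m or z of wheel_d in the frame of seat between 0.157 and 0.163 m) and (z of wheel_e in the frame of seat between -0.003 and 0.003 m or z of wheel_e in the frame of seat between 0.037 and 0.043 m or z of wheel_e in the frame of seat between 0.077 and 0.083 m or z of wheel_e in the frame of seat between 0.117 and 0.123 m or z of wheel_e in the frame of seat between 0.157 and 0.163 m)); the robot touches nothing.
It fails at once if a bystander is shoved more than 60 mm (distance of any of jar, glue, pot, tin, hammer, burnisher from where it was at the start of the episode above 0.06 m).
It fails at once if the jar, glue or cup is knocked over (angle between any of jar, glue, pot's own z axis and vertical above 0.6 rad).
Of wheel_a, wheel_b, wheel_c, wheel_d, wheel_e only 3 to 5 are there at a start; the rules pass over those that are not, and their reading is None.
At some moment in a run one of keeper may be knocked a few centimetres aside while the robot is not near it.
It also fails if it takes over 210 s, if anything falls off the work surface, if the arm or the gripper's body presses on something with over 40 N, if the wrist force passes 120 N, or if a joint passes its speed limit or range.

## Working session

There is one attempt and no reset: what is moved stays moved. The work goes in short steps, Python scripts to look and compute and a tool call to move; the robot and the scene stay as the last step left them, time stands still between calls to the robot, and variables do not carry over. Pictures are saved under pics/ and viewed, at most 14 in all, crops included, and the job is handed in when it is done.

Besides the shell and the picture viewer there is one more tool, called after "Emit:" as name(argument=value, ...) on one line, values as JSON. apply_moves: Moves the arm, as the interface text tells. Its arguments: {"type":"object","properties":{"motion":{"type":"array","items":{"type":"object","properties":{"offset":{"type":"array","items":{"type":"number"}},"dr":{"type":"array","items":{"type":"number"}}}}},"fingers":{"type":"number"},"grip_force":{"type":"number"}},"required":["motion"]}

```bash
mkdir -p pics; ls; cat > h.py <<'E'
import numpy as np, cv2
from bench import manip
def snap(n,f=None):
    im=np.array(manip.camera(n)); 
    if f: cv2.imwrite('pics/'+f,cv2.cvtColor(im,cv2.COLOR_RGB2BGR))
    return im
def cam(n,st=None):
    i=manip.camera_info(n)
    if 'world_from_camera' in i: T=np.array(i['world_from_camera'])
    else:
        W=np.eye(4); W[:3,:3]=np.array(st['ee_rot']); W[:3,3]=st['position']; T=W@np.array(i['T_tool_cam'])
    return i,T
def ray(n,uv,z,st=None):
    i,T=cam(n,st); d=T[:3,:3]@np.array([(uv[0]-i['cx'])/i['fx'],(uv[1]-i['cy'])/i['fy'],1]); o=T[:3,3]
    return (o+d*(z-o[2])/d[2])
def proj(n,p,st=None):
    i,T=cam(n,st); q=np.linalg.inv(T)@np.append(p,1); return q[0]/q[2]*i['fx']+i['cx'],q[1]/q[2]*i['fy']+i['cy']
E
python3 - <<'E'
from h import *
s=manip.state(); print(s)
a=snap('top','top0.png'); b=snap('side','side0.png')
for n in('top','side','wrist'): print(n,manip.camera_info(n))
E
```

```text
pics
{'t': 0.0, 'joint_positions': array([57.47974285, 21.99050649,  2.51133565, 91.64979635, -1.02571903,
       66.53025442, -2.85895187]), 'qvel': array([ 0.02536181,  0.07707153,  0.0348759 ,  0.02399826, -0.01290842,
        0.01408543, -0.08715597]), 'joint_torque': array([ 3.16633241e-04, -4.33464468e+01,  1.02470096e+00, -2.49517500e+01,
        1.06162147e-02,  1.13504406e-02,  5.65431520e-06]), 'position': array([ 0.29384141, -0.57877737,  0.24389755]), 'ee_rot': array([[ 8.91627643e-01,  4.52767584e-01, -1.28851167e-03],
       [ 4.52769398e-01, -8.91624839e-01,  2.24028788e-03],
       [-1.34539280e-04, -2.58090125e-03, -9.99996660e-01]]), 'ft_force': array([-1.05678484,  0.00322288,  0.89459585]), 'moment': array([-0.04817323,  0.06898403,  0.04817933]), 'gripper_force': 0.0, 'grip_width': 0.9982568934586485}
top {'fx': 410.9779761213772, 'fy': 410.9779761213772, 'cx': 278.1121927747476, 'cy': 213.1274696583737, 'world_from_camera': array([[ 0.00398364, -0.99759252,  0.0692336 ,  0.39989194],
       [-0.99993881, -0.00468836, -0.01001934, -0.01829069],
       [ 0.0103198
[... 245 characters left out ...]
.77933122, -0.38067876,  0.49772135, -0.16962692],
       [-0.62659417,  0.46741862, -0.62361814,  0.7993756 ],
       [ 0.00475396, -0.79787438, -0.60280501,  0.89010807],
       [ 0.        ,  0.        ,  0.        ,  1.        ]])}
wrist {'fx': 364.6395298376604, 'fy': 364.6395298376604, 'cx': 280.11778584895256, 'cy': 208.30837497111318, 'T_tool_cam': array([[-7.62354238e-04, -9.64348781e-01, -2.64633421e-01,
         6.68978652e-02],
       [ 9.99999707e-01, -7.16985099e-04, -2.68032313e-04,
         5.17485678e-04],
       [ 6.87384142e-05, -2.64633548e-01,  9.64349045e-01,
        -1.27973981e-01],
       [ 0.00000000e+00,  0.00000000e+00,  0.00000000e+00,
         1.00000000e+00]])}
```

View pics/top0.png

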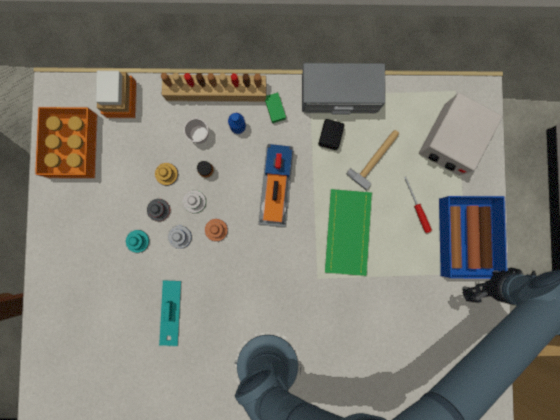

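View pics/side0.png

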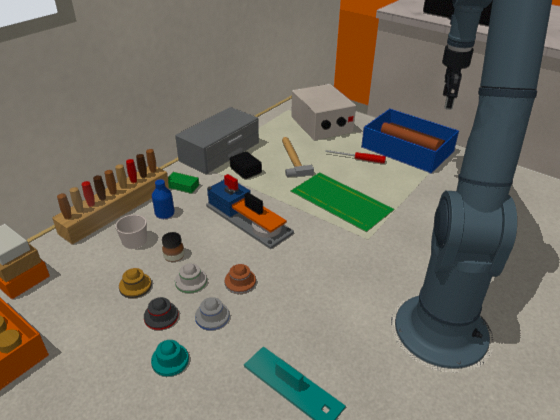

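Top view: all five wheels seem present: brass (165,174), dark (157,210), greys (195,202) and (179,237), copper (215,230). The turquoise wheel (137,241) and turquoise plate (171,313) are decoys. The keeper is the orange plate (275,198), the knob is red (279,160), and the mat is green (349,232).

```bash
python3 - <<'E'
from h import *
im=cv2.cvtColor(cv2.imread('pics/top0.png'),cv2.COLOR_BGR2HSV)
def blob(lo,hi,box,name,z):
    x0,y0,x1,y1=box
    m=cv2.inRange(im,lo,hi); k=np.zeros_like(m); k[y0:y1,x0:x1]=m[y0:y1,x0:x1]
    n,l,s,c=cv2.connectedComponentsWithStats(k)
    j=1+np.argmax(s[1:,4]); pts=np.argwhere(l==j)[:,::-1].astype(np.float32)
    r=cv2.minAreaRect(pts); print(name,s[j,4],c[j].round(1),r)
    bp=np.array([ray('top',p,z)[:2] for p in cv2.boxPoints(r)]); e=bp[1]-bp[0];f=bp[2]-bp[1]
    L=e if np.linalg.norm(e)>np.linalg.norm(f) else f
    print('   centre',ray('top',r[0],z).round(4),'sides',np.linalg.norm(e).round(3),np.linalg.norm(f).round(3),'yaw',np.degrees(np.arctan2(L[1],L[0])).round(1)%180)
blob((5,150,120),(18,255,255),(255,165,300,230),'keeper',.048)
blob((0,150,80),(4,255,255),(265,140,295,180),'knob',.112)
blob((95,150,40),(125,255,255),(255,140,300,190),'head',.066)
blob((50,100,40),(75,255,255),(320,180,380,290),'mat',.004)
for n,p in dict(a=(165,173),b=(157,209),c=(215,229),g1=(195,201),g2=(179,236)).items(): print(n,ray('top',p,.045).round(3))
b=cv2.imread('pics/top0.png')[130:270,120:300]; cv2.imwrite('pics/crop.png',cv2.resize(b,None,fx=4.2,fy=4.2,interpolation=cv2.INTER_CUBIC))
E
```

```text
keeper 718 [274.4 198.6] ((274.42681884765625, 197.65853881835938), (18.442068099975586, 45.8290901184082), 6.34019136428833)
   centre [ 0.5416 -0.0195  0.048 ] sides 0.149 0.06 yaw 174.0
knob 54 [278.  161.3] ((277.5, 161.0), (12.0, 5.0), 90.0)
   centre [ 0.6486 -0.0284  0.112 ] sides 0.015 0.038 yaw 0.19999999999998863
head 468 [278.3 159.4] ((278.2769775390625, 159.78463745117188), (23.318531036376953, 28.031848907470703), 7.125016689300537)
   centre [ 0.6617 -0.0312  0.066 ] sides 0.091 0.075 yaw 173.3
mat 3383 [348.  232.2] ((348.0221252441406, 232.16815185546875), (41.175262451171875, 83.21527862548828), 3.814074993133545)
   centre [ 0.4323 -0.2646  0.004 ] sides 0.277 0.138 yaw 175.9
a [0.62  0.336 0.045]
b [0.503 0.359 0.045]
c [0.44  0.171 0.045]
g1 [0.53  0.237 0.045]
g2 [0.417 0.286 0.045]
```

View pics/crop.png

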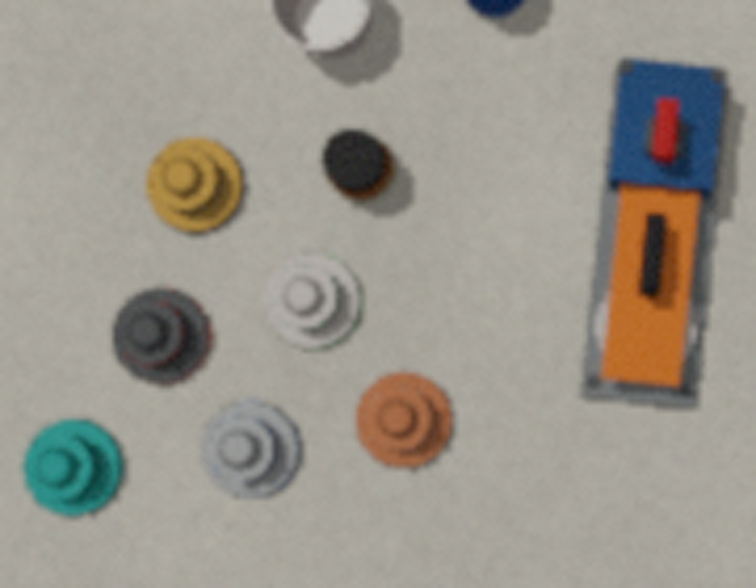

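Crop: brass (195,185), dark red-banded (162,335), bright grey (312,300), grey (252,448) and copper (405,420) wheels. The turquoise one at (75,467) is not meant, being the only turquoise wheel. The stand has its knob at (666,130), orange keeper below and a yaw of about -6.5°. The first move goes above the knob for a closer look.

```bash
cat >> h.py <<'E'
def plan(p,yaw=None):
    """units: turn about tool z first, then offset in the turned frame (tool down)"""
    s=manip.state(); R=np.array(s['ee_rot']); 
    y0=np.degrees(np.arctan2(R[1,0],R[0,0])); dz=0
    if yaw is not None: dz=-((yaw-y0+180)%360-180)
    Rz=cv2.Rodrigues(np.array([0,0,np.radians(dz)]))[0]; Rn=R@Rz
    tz=cv2.Rodrigues(np.cross(Rn[:,2],[0,0,-1.]))[0]; 
    d=Rn.T@(np.array(p)-s['position'])/.04
    print('yaw',y0.round(2),'tilt',(R[:2,2]*57.3).round(2),'turn units',round(dz/8,3),'offset units',d.round(3),'pos',np.array(s['position']).round(4),'F',np.array(s['ft_force']).round(1),'w',round(s['grip_width'],3),'t',round(s['t'],1))
E
python3 - <<'E'
from h import *
plan([.60,-.026,.26],-6.5)
E
```

```text
yaw 26.92 tilt [-0.07  0.12] turn units 4.177 offset units [  6.039 -14.6    -0.38 ] pos [ 0.2939 -0.5789  0.244 ] F [-0.1 -0.5  0.1] w 1.002 t 0.1
```

Emit:
apply_moves(motion=[{"offset": [0, 0, -0.4], "dr": [0, 0, 0.84]}, {"offset": [0, 0, 0], "dr": [0, 0, 0.84]}, {"offset": [0, 0, 0], "dr": [0, 0, 0.83]}, {"offset": [0, 0, 0], "dr": [0, 0, 0.83]}, {"offset": [0, 0, 0], "dr": [0, 0, 0.83]}, {"offset": [0.4, -0.97, 0], "dr": [0, 0, 0]}, {"offset": [0.4, -0.97, 0], "dr": [0, 0, 0]}, {"offset": [0.4, -0.97, 0], "dr": [0, 0, 0]}, {"offset": [0.4, -0.97, 0], "dr": [0, 0, 0]}, {"offset": [0.4, -0.97, 0], "dr": [0, 0, 0]}, {"offset": [0.4, -0.97, 0], "dr": [0, 0, 0]}, {"offset": [0.4, -0.97, 0], "dr": [0, 0, 0]}, {"offset": [0.4, -0.97, 0], "dr": [0, 0, 0]}, {"offset": [0.4, -0.97, 0], "dr": [0, 0, 0]}, {"offset": [0.4, -0.97, 0], "dr": [0, 0, 0]}, {"offset": [0.4, -0.97, 0], "dr": [0, 0, 0]}, {"offset": [0.4, -0.97, 0], "dr": [0, 0, 0]}, {"offset": [0.4, -0.97, 0], "dr": [0, 0, 0]}, {"offset": [0.4, -0.97, 0], "dr": [0, 0, 0]}, {"offset": [0.4, -0.97, 0], "dr": [0, 0, 0]}])

```text
t: 2.6
position: [0.5981, -0.0271, 0.2607]
ee_rot: [[0.994, -0.112, -0.001], [-0.112, -0.994, -0.0], [-0.001, 0.0, -1.0]]
ft_force: [-0.1, -0.5, 0.0]
grip_width: 0.998
gripper_force: 0.0
```

```bash
python3 - <<'E'
from h import *
plan([.60,-.026,.26],-6.5)
snap('wrist','w1.png')
s=manip.state()
print(proj('wrist',[.649,-.03,.112],s),proj('wrist',[.51,-.014,.06],s))
E
```

```text
yaw -6.45 tilt [-0.06 -0.01] turn units 0.006 offset units [ 0.044 -0.032  0.016] pos [ 0.5981 -0.0271  0.2607] F [-0.1 -0.5  0. ] w 0.998 t 2.6
(np.float64(289.3405007294816), np.float64(133.21350435891296)) (np.float64(285.94533716279403), np.float64(274.7234116448669))
```

View pics/w1.png

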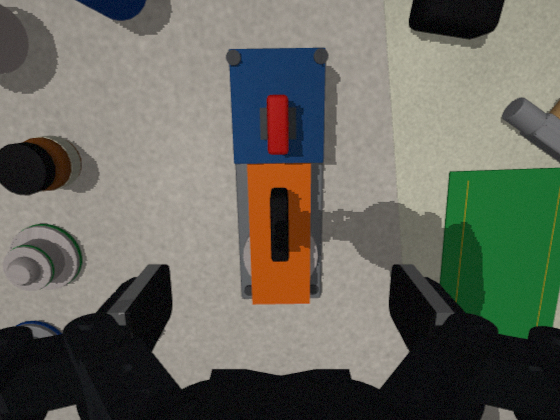

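Wrist view: knob at (278,124), handle at (280,224), and keeper at (280,235). The stand is nearly aligned with the tool.

```bash
cat >> h.py <<'E'
def rect(im,lo,hi,box,z,st,cam_='wrist',name='',dil=0):
    hsv=cv2.cvtColor(im,cv2.COLOR_RGB2HSV); x0,y0,x1,y1=box
    m=cv2.inRange(hsv,lo,hi); k=np.zeros_like(m); k[y0:y1,x0:x1]=m[y0:y1,x0:x1]
    n,l,s,c=cv2.connectedComponentsWithStats(k); j=1+np.argmax(s[1:,4])
    r=cv2.minAreaRect(np.argwhere(l==j)[:,::-1].astype(np.float32))
    bp=np.array([ray(cam_,p,z,st)[:2] for p in cv2.boxPoints(r)]); e=bp[1]-bp[0];f=bp[2]-bp[1]
    L=e if np.linalg.norm(e)>np.linalg.norm(f) else f
    print(name,s[j],'centre',bp.mean(0).round(4),'sides',np.linalg.norm(e).round(4),np.linalg.norm(f).round(4),'yaw',((np.degrees(np.arctan2(L[1],L[0]))+90)%180-90).round(1))
    return bp.mean(0)
E
python3 - <<'E'
from h import *
im=cv2.cvtColor(cv2.imread('pics/w1.png'),cv2.COLOR_BGR2RGB); s=manip.state()
rect(im,(0,150,100),(3,255,255),(250,80,310,165),.112,s,name='knob top (incl front side)')
hs=cv2.cvtColor(im,cv2.COLOR_RGB2HSV); print(hs[[100,124,140,150,152],278])
rect(im,(5,150,100),(18,255,255),(230,150,330,320),.048,s,name='keeper')
rect(im,(100,150,30),(125,255,255),(220,40,340,170),.066,s,name='head')
rect(im,(0,0,0),(179,255,45),(262,180,300,270),.09,s,name='handle')
rect(im,(50,100,30),(75,255,255),(430,150,560,345),.004,s,name='mat part')
E
```

```text
knob top (incl front side) [ 267   95   21   59 1127] centre [ 0.6562 -0.0215] sides 0.0145 0.0419 yaw -5.7
[[  1 209 162]
 [  2 221 156]
 [  0 215 158]
 [  0 214 155]
 [179 225 134]]
keeper [ 247  163   64  141 7108] centre [ 0.5458 -0.0103] sides 0.1465 0.0591 yaw -7.3
head [ 230   48   95  116 8344] centre [ 0.6684 -0.0225] sides 0.0772 0.0938 yaw -3.4
handle [ 270  188   19   73 1226] centre [ 0.5714 -0.0138] sides 0.0144 0.0651 yaw -4.7
mat part [  440   168   120   171 15673] centre [ 0.4832 -0.2521] sides 0.2065 0.118 yaw -3.9
```

```bash
python3 - <<'E'
from h import *
plan([.6562,-.0215,.18],-5.7)
E
```

```text
yaw -5.93 tilt [0.12 0.35] turn units -0.029 offset units [ 1.39  -0.052  2.023] pos [ 0.6005 -0.0186  0.2608] F [ 2.6  4.9 -0.6] w 0.998 t 2.6
```

The pose was still settling when I read it (8 mm in y). Corrected, the wrist view agrees with the top view: knob about (0.653,-0.030). I'll approach and re-measure at rest.

Emit:
apply_moves(motion=[{"offset": [0.45, 0.12, 0.66], "dr": [0, 0, 0]}, {"offset": [0.45, 0.12, 0.66], "dr": [0, 0, 0]}, {"offset": [0.45, 0.0, 0.66], "dr": [0, 0, 0]}, {"offset": [0, 0, 0], "dr": [0, 0, 0]}, {"offset": [0, 0, 0], "dr": [0, 0, 0]}, {"offset": [0, 0, 0], "dr": [0, 0, 0]}, {"offset": [0, 0, 0], "dr": [0, 0, 0]}, {"offset": [0, 0, 0], "dr": [0, 0, 0]}])

```text
t: 3.65
position: [0.6508, -0.0437, 0.1829]
ee_rot: [[0.994, -0.112, 0.001], [-0.112, -0.994, -0.0], [0.001, -0.0, -1.0]]
ft_force: [0.3, 0.5, -0.5]
grip_width: 0.997
gripper_force: 0.0
```

```bash
python3 - <<'E'
from h import *
s=manip.state(); im=snap('wrist','w2.png'); s2=manip.state(); print(np.array(s2['position'])-s['position'])
rect(im,(0,150,60),(3,255,255),(200,60,360,400),.112,s,name='knob')
rect(im,(100,150,30),(125,255,255),(150,0,420,400),.066,s,name='head')
rect(im,(5,150,60),(18,255,255),(200,200,360,420),.048,s,name='keeper')
plan([.653,-.030,.098],-6.3)
E
```

```text
[-4.60283712e-05 -3.27036910e-05 -1.99419616e-04]
knob [ 244  182   31   79 1926] centre [ 0.6565 -0.033 ] sides 0.0165 0.047 yaw -4.5
head [  200   117   120   137 12210] centre [ 0.6665 -0.0321] sides 0.0776 0.0945 yaw -4.2
keeper [ 227  253   77  123 6448] centre [ 0.5562 -0.021 ] sides 0.0588 0.1118 yaw -5.5
yaw -6.44 tilt [ 0.05 -0.01] turn units -0.017 offset units [ 0.017 -0.348  2.118] pos [ 0.6507 -0.0437  0.1827] F [-0.   0.4 -0.2] w 1.003 t 3.7
```

View pics/w2.png

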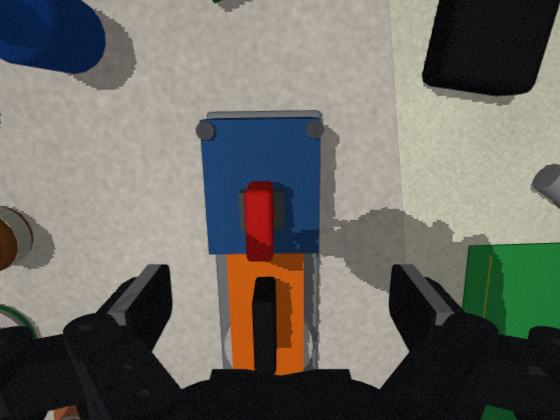

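Knob at (260,220) px, about (0.6545,-0.0325), checked against the head block centre. Going down and gripping.

Emit:
apply_moves(motion=[{"offset": [0.06, -0.29, 0.35], "dr": [0, 0, 0]}, {"offset": [0, 0, 0.35], "dr": [0, 0, 0]}, {"offset": [0, 0, 0.35], "dr": [0, 0, 0]}, {"offset": [0, 0, 0.35], "dr": [0, 0, 0]}, {"offset": [0, 0, 0.35], "dr": [0, 0, 0]}, {"offset": [0, 0, 0.35], "dr": [0, 0, 0]}, {"offset": [0, 0, 0], "dr": [0, 0, 0]}, {"offset": [0, 0, 0], "dr": [0, 0, 0]}, {"offset": [0, 0, 0], "dr": [0, 0, 0]}])

```text
t: 4.82
position: [0.6551, -0.0325, 0.099]
ee_rot: [[0.994, -0.112, 0.002], [-0.112, -0.994, 0.0], [0.002, -0.0, -1.0]]
ft_force: [-0.2, 0.6, 0.5]
grip_width: 0.998
gripper_force: 0.0
```

Emit:
apply_moves(motion=[{"offset": [0, 0, 0]}, {"offset": [0, 0, 0]}, {"offset": [0, 0, 0]}, {"offset": [0, 0, 0]}, {"offset": [0, 0, 0]}, {"offset": [0, 0, 0]}, {"offset": [0, 0, 0]}, {"offset": [0, 0, 0]}], fingers=0.0, grip_force=60)

```text
invalid input
```

Emit:
apply_moves(motion=[{"offset": [0, 0, 0], "dr": [0, 0, 0]}, {"offset": [0, 0, 0], "dr": [0, 0, 0]}, {"offset": [0, 0, 0], "dr": [0, 0, 0]}, {"offset": [0, 0, 0], "dr": [0, 0, 0]}, {"offset": [0, 0, 0], "dr": [0, 0, 0]}, {"offset": [0, 0, 0], "dr": [0, 0, 0]}, {"offset": [0, 0, 0], "dr": [0, 0, 0]}, {"offset": [0, 0, 0], "dr": [0, 0, 0]}], fingers=0.0, grip_force=60)

```text
t: 5.82
position: [0.6545, -0.0317, 0.0984]
ee_rot: [[0.994, -0.112, 0.0], [-0.112, -0.994, 0.001], [0.0, -0.001, -1.0]]
ft_force: [-0.7, 2.2, 2.4]
grip_width: 0.174
gripper_force: 60.1
```

Emit:
apply_moves(motion=[{"offset": [0, 0, -0.12], "dr": [0, 0, 0]}, {"offset": [0, 0, -0.12], "dr": [0, 0, 0]}, {"offset": [0, 0, -0.12], "dr": [0, 0, 0]}, {"offset": [0, 0, 0], "dr": [0, 0, 0]}, {"offset": [0, 0, 0], "dr": [0, 0, 0]}])

```text
t: 6.45
position: [0.6542, -0.0317, 0.1102]
ee_rot: [[0.994, -0.112, 0.0], [-0.112, -0.994, 0.001], [0.0, -0.001, -1.0]]
ft_force: [5.8, 3.1, -10.3]
grip_width: 0.177
gripper_force: 58.5
```

Emit:
apply_moves(motion=[{"offset": [0, 0, -0.06], "dr": [0, 0, 0]}, {"offset": [0, 0, 0], "dr": [0, 0, 0]}, {"offset": [0, 0, 0], "dr": [0, 0, 0.8]}, {"offset": [0, 0, 0], "dr": [0, 0, 0.8]}, {"offset": [0, 0, 0], "dr": [0, 0, 0.8]}, {"offset": [0, 0, 0], "dr": [0, 0, 0.8]}, {"offset": [0, 0, 0], "dr": [0, 0, 0.8]}, {"offset": [0, 0, 0], "dr": [0, 0, 0.8]}, {"offset": [0, 0, 0], "dr": [0, 0, 0.8]}, {"offset": [0, 0, 0], "dr": [0, 0, 0.8]}, {"offset": [0, 0, 0], "dr": [0, 0, 0.8]}, {"offset": [0, 0, 0], "dr": [0, 0, 0.8]}, {"offset": [0, 0, 0], "dr": [0, 0, 0.8]}, {"offset": [0, 0, 0], "dr": [0, 0, 0.8]}, {"offset": [0, 0, 0], "dr": [0, 0, 0.8]}, {"offset": [0, 0, 0], "dr": [0, 0, 0.7]}, {"offset": [0, 0, 0], "dr": [0, 0, 0]}, {"offset": [0, 0, 0], "dr": [0, 0, 0]}])

```text
t: 8.7
position: [0.6527, -0.0328, 0.1131]
ee_rot: [[-0.09, -0.996, -0.004], [-0.996, 0.09, -0.001], [0.001, 0.004, -1.0]]
ft_force: [1.4, -1.6, -11.2]
grip_width: 0.175
gripper_force: 58.8
```

```bash
python3 - <<'E'
from h import *
s=manip.state(); print(s['moment'],s['joint_positions']); plan([.6545,-.0317,.108])
E
```

```text
[-0.11707298 -0.43811403  0.00159369] [ -33.0532595    37.43914872   44.01182499   98.15076199  -30.12543039
   57.13856353 -163.16050219]
yaw -95.17 tilt [-0.22 -0.03] turn units 0.0 offset units [-0.032 -0.043  0.127] pos [ 0.6527 -0.0328  0.1131] F [  1.4  -1.6 -11.2] w 0.175 t 8.7
```

Turned 88.7°. Joint 7 is near its limit, so I release here, back up and turn back.

Emit:
apply_moves(motion=[{"offset": [0, 0, 0], "dr": [0, 0, 0]}, {"offset": [0, 0, 0], "dr": [0, 0, 0]}, {"offset": [0, 0, 0], "dr": [0, 0, 0]}, {"offset": [0, 0, 0], "dr": [0, 0, 0]}, {"offset": [0, 0, -0.3], "dr": [0, 0, 0]}, {"offset": [0, 0, -0.8], "dr": [0, 0, 0]}, {"offset": [0, 0, -0.8], "dr": [0, 0, -0.5]}, {"offset": [0, 0, -0.5], "dr": [0, 0, -1]}, {"offset": [0, 0, 0], "dr": [0, 0, -1]}, {"offset": [0, 0, 0], "dr": [0, 0, -1]}, {"offset": [0, 0, 0], "dr": [0, 0, -1]}, {"offset": [0, 0, 0], "dr": [0, 0, -1]}, {"offset": [0, 0, 0], "dr": [0, 0, -1]}, {"offset": [0, 0, 0], "dr": [0, 0, -1]}, {"offset": [0, 0, 0], "dr": [0, 0, -1]}, {"offset": [0, 0, 0], "dr": [0, 0, -1]}, {"offset": [0, 0, 0], "dr": [0, 0, -1]}, {"offset": [0, 0, 0], "dr": [0, 0, -0.6]}, {"offset": [0, 0, 0], "dr": [0, 0, 0]}, {"offset": [0, 0, 0], "dr": [0, 0, 0]}], fingers=1.0)

```text
t: 11.2
position: [0.6544, -0.0327, 0.2113]
ee_rot: [[0.994, -0.114, 0.0], [-0.114, -0.994, -0.0], [0.0, 0.0, -1.0]]
ft_force: [0.8, 0.4, -0.5]
grip_width: 0.999
gripper_force: 0.0
```

```bash
python3 - <<'E'
from h import *
print(manip.state()['joint_positions']); plan([.56,-.02,.20],-6.2)
E
```

```text
[-25.00099167  26.74802831  32.0041746   93.82337065 -15.40333059
  63.84942734 -85.4385206 ]
yaw -6.52 tilt [ 0.02 -0.01] turn units -0.04 offset units [-2.38  -0.06   0.282] pos [ 0.6544 -0.0327  0.2113] F [ 0.8  0.4 -0.5] w 0.999 t 11.2
```

Emit:
apply_moves(motion=[{"offset": [-0.75, 0, 0.1], "dr": [0, 0, 0]}, {"offset": [-0.75, 0, 0.1], "dr": [0, 0, 0]}, {"offset": [-0.75, 0, 0.1], "dr": [0, 0, 0]}, {"offset": [0, 0, 0], "dr": [0, 0, 0]}, {"offset": [0, 0, 0], "dr": [0, 0, 0]}, {"offset": [0, 0, 0], "dr": [0, 0, 0]}, {"offset": [0, 0, 0], "dr": [0, 0, 0]}])

```text
t: 12.08
position: [0.5658, -0.0226, 0.1991]
ee_rot: [[0.994, -0.112, 0.001], [-0.112, -0.994, -0.001], [0.001, 0.0, -1.0]]
ft_force: [-0.1, 0.6, 0.3]
grip_width: 0.997
gripper_force: 0.0
```

```bash
python3 - <<'E'
from h import *
s=manip.state(); im=snap('wrist','w3.png')
rect(im,(0,150,60),(3,255,255),(200,0,360,200),.122,s,name='knob')
rect(im,(5,150,60),(18,255,255),(200,100,360,420),.048,s,name='keeper')
rect(im,(0,0,0),(179,255,45),(250,130,310,330),.09,s,name='handle')
plan([.565,-.0225,.075],-6.2)
E
```

```text
knob [ 238   53   81   36 2455] centre [ 0.6516 -0.0316] sides 0.042 0.0173 yaw 84.8
keeper [  240   130    80   178 11243] centre [ 0.5433 -0.02  ] sides 0.0592 0.1486 yaw -4.9
handle [ 269  163   23   91 2007] centre [ 0.5671 -0.0231] sides 0.063 0.0143 yaw -7.0
yaw -6.45 tilt [ 0.03 -0.02] turn units -0.031 offset units [-0.017 -0.     3.1  ] pos [ 0.5656 -0.0225  0.199 ] F [-0.4 -1.3  0.4] w 1.001 t 12.1
```

View pics/w3.png

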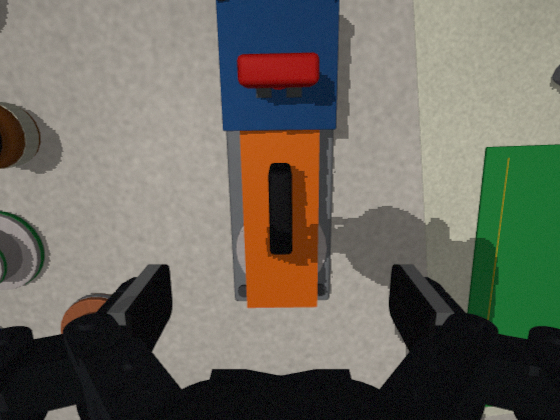

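Knob is latched crosswise (278,70) and the handle is centred between the jaws (281,208). Gripping it.

Emit:
apply_moves(motion=[{"offset": [0, 0, 0.7], "dr": [0, 0, 0]}, {"offset": [0, 0, 0.7], "dr": [0, 0, 0]}, {"offset": [0, 0, 0.7], "dr": [0, 0, 0]}, {"offset": [0, 0, 0.6], "dr": [0, 0, 0]}, {"offset": [0, 0, 0.43], "dr": [0, 0, 0]}, {"offset": [0, 0, 0], "dr": [0, 0, 0]}, {"offset": [0, 0, 0], "dr": [0, 0, 0]}])

```text
t: 13.0
position: [0.5658, -0.0225, 0.0745]
ee_rot: [[0.994, -0.112, 0.002], [-0.112, -0.994, 0.0], [0.002, -0.0, -1.0]]
ft_force: [-0.4, -0.2, 0.1]
grip_width: 1.0
gripper_force: 0.0
```

Emit:
apply_moves(motion=[{"offset": [0, 0, 0], "dr": [0, 0, 0]}, {"offset": [0, 0, 0], "dr": [0, 0, 0]}, {"offset": [0, 0, 0], "dr": [0, 0, 0]}, {"offset": [0, 0, 0], "dr": [0, 0, 0]}, {"offset": [0, 0, 0], "dr": [0, 0, 0]}, {"offset": [0, 0, 0], "dr": [0, 0, 0]}, {"offset": [0, 0, 0], "dr": [0, 0, 0]}, {"offset": [0, 0, 0], "dr": [0, 0, 0]}, {"offset": [-0.25, 0, 0], "dr": [0, 0, 0]}, {"offset": [-0.25, 0, 0], "dr": [0, 0, 0]}, {"offset": [0, 0, 0], "dr": [0, 0, 0]}], fingers=0.0, grip_force=80)

```text
t: 14.38
position: [0.5445, -0.0197, 0.074]
ee_rot: [[0.994, -0.112, 0.0], [-0.112, -0.994, 0.001], [-0.0, -0.001, -1.0]]
ft_force: [0.3, 0.9, 5.0]
grip_width: 0.174
gripper_force: 79.1
```

Emit:
apply_moves(motion=[{"offset": [-0.4, 0, 0], "dr": [0, 0, 0]}, {"offset": [-0.4, 0, 0], "dr": [0, 0, 0]}, {"offset": [-0.4, 0, 0], "dr": [0, 0, 0]}, {"offset": [-0.4, 0, 0], "dr": [0, 0, 0]}, {"offset": [-0.2, 0, 0], "dr": [0, 0, 0]}, {"offset": [0, 0, 0], "dr": [0, 0, 0]}, {"offset": [0, 0, -0.4], "dr": [0, 0, 0]}, {"offset": [0, 0, -0.5], "dr": [0, 0, 0]}, {"offset": [0, 0, -0.5], "dr": [0, 0, 0]}, {"offset": [0, 0, 0], "dr": [0, 0, 0]}, {"offset": [0, 0, 0], "dr": [0, 0, 0]}])

```text
t: 15.75
position: [0.4714, -0.012, 0.1285]
ee_rot: [[0.994, -0.112, -0.004], [-0.112, -0.994, -0.0], [-0.004, 0.001, -1.0]]
ft_force: [-0.5, 0.3, -3.1]
grip_width: 0.176
gripper_force: 78.5
```

```bash
python3 - <<'E'
from h import *
plan([.426,-.266,.13],-4)
E
```

```text
yaw -6.43 tilt [-0.23 -0.01] turn units -0.304 offset units [-0.689  6.414 -0.033] pos [ 0.4714 -0.012   0.1285] F [-0.5  0.3 -3.1] w 0.176 t 15.8
```

Emit:
apply_moves(motion=[{"offset": [0, 0.2, 0], "dr": [0, 0, -0.3]}, {"offset": [-0.07, 0.5, 0], "dr": [0, 0, 0]}, {"offset": [-0.07, 0.7, 0], "dr": [0, 0, 0]}, {"offset": [-0.1, 0.9, 0], "dr": [0, 0, 0]}, {"offset": [-0.1, 0.9, 0], "dr": [0, 0, 0]}, {"offset": [-0.1, 0.9, 0], "dr": [0, 0, 0]}, {"offset": [-0.1, 0.9, 0], "dr": [0, 0, 0]}, {"offset": [-0.1, 0.8, 0], "dr": [0, 0, 0]}, {"offset": [-0.05, 0.6, 0], "dr": [0, 0, 0]}, {"offset": [0, 0, 0], "dr": [0, 0, 0]}, {"offset": [0, 0, 0], "dr": [0, 0, 0]}, {"offset": [0, 0, 0], "dr": [0, 0, 0]}, {"offset": [0, 0, 0.5], "dr": [0, 0, 0]}, {"offset": [0, 0, 0.5], "dr": [0, 0, 0]}, {"offset": [0, 0, 0.5], "dr": [0, 0, 0]}, {"offset": [0, 0, 0.4], "dr": [0, 0, 0]}, {"offset": [0, 0, 0], "dr": [0, 0, 0]}, {"offset": [0, 0, 0], "dr": [0, 0, 0]}])

```text
t: 18.0
position: [0.4281, -0.2656, 0.0541]
ee_rot: [[0.998, -0.07, 0.001], [-0.07, -0.998, -0.0], [0.001, 0.0, -1.0]]
ft_force: [0.3, -0.2, -3.4]
grip_width: 0.174
gripper_force: 78.3
```

```bash
python3 - <<'E'
from h import *
plan([.426,-.266,.038],-4)
im=snap('top','top1.png')
rect(im,(5,150,100),(18,255,255),(300,170,400,300),.025,None,'top','keeper')
rect(im,(50,100,40),(75,255,255),(310,180,390,290),.004,None,'top','mat')
E
```

```text
yaw -4.03 tilt [ 0.05 -0.02] turn units -0.003 offset units [-0.052  0.013  0.404] pos [ 0.4281 -0.2656  0.0541] F [ 0.3 -0.2 -3.4] w 0.174 t 18.0
keeper [341 199  20  30 432] centre [ 0.4914 -0.2686] sides 0.0959 0.0598 yaw -4.2
mat [ 326  190   46   80 1155] centre [ 0.4386 -0.2647] sides 0.2659 0.1368 yaw -4.4
```

Keeper sits over the mat's middle. Lower the last bit and release.

Emit:
apply_moves(motion=[{"offset": [0, 0, 0.2], "dr": [0, 0, 0]}, {"offset": [0, 0, 0.17], "dr": [0, 0, 0]}, {"offset": [0, 0, 0.05], "dr": [0, 0, 0]}, {"offset": [0, 0, 0], "dr": [0, 0, 0]}, {"offset": [0, 0, 0], "dr": [0, 0, 0]}])

```text
t: 18.68
position: [0.4279, -0.2656, 0.038]
ee_rot: [[0.998, -0.071, 0.0], [-0.071, -0.998, 0.002], [0.0, -0.002, -1.0]]
ft_force: [-2.1, 1.3, 8.7]
grip_width: 0.174
gripper_force: 80.3
```

Emit:
apply_moves(motion=[{"offset": [0, 0, 0], "dr": [0, 0, 0]}, {"offset": [0, 0, 0], "dr": [0, 0, 0]}, {"offset": [0, 0, 0], "dr": [0, 0, 0]}, {"offset": [0, 0, 0], "dr": [0, 0, 0]}, {"offset": [0, 0, 0], "dr": [0, 0, 0]}, {"offset": [0, 0, -0.6], "dr": [0, 0, 0]}, {"offset": [0, 0, -0.9], "dr": [0, 0, 0]}, {"offset": [0, 0, -0.9], "dr": [0, 0, 0]}, {"offset": [0, 0, -0.9], "dr": [0, 0, 0]}, {"offset": [0, 0, -0.9], "dr": [0, 0, 0]}, {"offset": [0, 0, 0], "dr": [0, 0, 0]}, {"offset": [0, 0, 0], "dr": [0, 0, 0]}, {"offset": [0, 0, 0], "dr": [0, 0, 0]}, {"offset": [0, 0, 0], "dr": [0, 0, 0]}], fingers=1.0)

```text
t: 20.42
position: [0.4268, -0.2651, 0.2037]
ee_rot: [[0.998, -0.071, -0.002], [-0.071, -0.998, 0.0], [-0.003, -0.0, -1.0]]
ft_force: [-0.6, 0.3, -0.9]
grip_width: 1.003
gripper_force: 0.0
```

```bash
python3 - <<'E'
from h import *
plan([.6515,-.032,.20],83.8)
s=manip.state(); im=snap('wrist')
rect(im,(5,150,60),(18,255,255),(150,50,420,420),.012,s,name='keeper')
rect(im,(50,100,30),(75,255,255),(50,0,500,420),.004,s,name='mat')
print(manip.state()['joint_positions'])
E
```

```text
yaw -4.04 tilt [-0.14  0.03] turn units -10.98 offset units [6.401 4.957 0.082] pos [ 0.4268 -0.2651  0.2037] F [-0.6  0.3 -0.9] w 1.003 t 20.4
keeper [  244    50    73   233 14016] centre [ 0.4355 -0.266 ] sides 0.0584 0.2071 yaw -2.6
mat [  197     4   171   308 29618] centre [ 0.4352 -0.2668] sides 0.2784 0.1373 yaw -8.0
[-12.4102315   10.16080452  43.59878881 115.49472455  -8.24155102
  57.49011357 -58.84562613]
```

Emit:
apply_moves(motion=[{"offset": [0, 0, 0], "dr": [0, 0, -1]}, {"offset": [0, 0, 0], "dr": [0, 0, -1]}, {"offset": [0, 0, 0], "dr": [0, 0, -1]}, {"offset": [0, 0, 0], "dr": [0, 0, -1]}, {"offset": [0, 0, 0], "dr": [0, 0, -1]}, {"offset": [0, 0, 0], "dr": [0, 0, -1]}, {"offset": [0, 0, 0], "dr": [0, 0, -1]}, {"offset": [0, 0, 0], "dr": [0, 0, -1]}, {"offset": [0, 0, 0], "dr": [0, 0, -1]}, {"offset": [0, 0, 0], "dr": [0, 0, -1]}, {"offset": [0, 0, 0], "dr": [0, 0, -1]}, {"offset": [0.9, 0.7, 0], "dr": [0, 0, 0]}, {"offset": [0.9, 0.7, 0], "dr": [0, 0, 0]}, {"offset": [0.9, 0.7, 0], "dr": [0, 0, 0]}, {"offset": [0.9, 0.7, 0], "dr": [0, 0, 0]}, {"offset": [0.9, 0.7, 0], "dr": [0, 0, 0]}, {"offset": [0.9, 0.7, 0], "dr": [0, 0, 0]}, {"offset": [0.9, 0.7, 0], "dr": [0, 0, 0]}, {"offset": [0, 0, 0], "dr": [0, 0, 0]}, {"offset": [0, 0, 0], "dr": [0, 0, 0]}])

```text
t: 22.98
position: [0.6483, -0.0361, 0.2039]
ee_rot: [[0.105, 0.994, -0.002], [0.994, -0.105, -0.001], [-0.001, -0.002, -1.0]]
ft_force: [-1.2, 0.2, 0.2]
grip_width: 1.003
gripper_force: 0.0
```

Emit:
apply_moves(motion=[{"offset": [0, 0, 0], "dr": [0, 0, 0]}, {"offset": [0, 0, 0], "dr": [0, 0, 0]}, {"offset": [0, 0, 0], "dr": [0, 0, 0]}])

```text
t: 23.35
position: [0.6487, -0.0363, 0.2051]
ee_rot: [[0.107, 0.994, 0.0], [0.994, -0.107, 0.0], [0.0, 0.0, -1.0]]
ft_force: [-0.5, -0.2, -0.5]
grip_width: 0.999
gripper_force: 0.0
```

```bash
python3 - <<'E'
from h import *
plan([.6535,-.0325,.109],84.2); s=manip.state(); im=snap('wrist')
rect(im,(0,150,60),(3,255,255),(150,60,420,400),.122,s,name='knob')
print(s['joint_positions'])
E
```

```text
yaw 83.88 tilt [0.01 0.  ] turn units -0.039 offset units [0.107 0.111 2.403] pos [ 0.6487 -0.0363  0.2051] F [-0.5 -0.2 -0.5] w 0.999 t 23.4
knob [ 273  171   27   75 1763] centre [ 0.6533 -0.0287] sides 0.0461 0.0152 yaw 83.5
[-18.72436327  25.18281009  23.71826327  94.64717024 -11.12914178
  62.50269472   2.03146759]
```

Emit:
apply_moves(motion=[{"offset": [0.1, 0.11, 0.4], "dr": [0, 0, 0]}, {"offset": [0, 0, 0.6], "dr": [0, 0, 0]}, {"offset": [0, 0, 0.6], "dr": [0, 0, 0]}, {"offset": [0, 0, 0.5], "dr": [0, 0, 0]}, {"offset": [0, 0, 0.3], "dr": [0, 0, 0]}, {"offset": [0, 0, 0], "dr": [0, 0, 0]}, {"offset": [0, 0, 0], "dr": [0, 0, 0]}])

```text
t: 24.28
position: [0.6546, -0.0322, 0.1098]
ee_rot: [[0.105, 0.994, 0.002], [0.994, -0.105, -0.0], [0.0, 0.002, -1.0]]
ft_force: [0.1, -0.2, -1.1]
grip_width: 1.0
gripper_force: 0.0
```

Emit:
apply_moves(motion=[{"offset": [0, 0, 0], "dr": [0, 0, 0]}, {"offset": [0, 0, 0], "dr": [0, 0, 0]}, {"offset": [0, 0, 0], "dr": [0, 0, 0]}, {"offset": [0, 0, 0], "dr": [0, 0, 0]}, {"offset": [0, 0, 0], "dr": [0, 0, 0]}, {"offset": [0, 0, 0], "dr": [0, 0, 0]}, {"offset": [0, 0, 0], "dr": [0, 0, 0]}, {"offset": [0, 0, 0], "dr": [0, 0, 0]}, {"offset": [0, 0, -0.08], "dr": [0, 0, 0]}, {"offset": [0, 0, -0.06], "dr": [0, 0, 0]}, {"offset": [0, 0, 0], "dr": [0, 0, 0]}, {"offset": [0, 0, 0], "dr": [0, 0, 0]}], fingers=0.0, grip_force=60)

```text
t: 25.78
position: [0.6529, -0.0318, 0.1132]
ee_rot: [[0.105, 0.994, -0.002], [0.994, -0.105, -0.0], [-0.0, -0.002, -1.0]]
ft_force: [1.7, -0.8, -11.0]
grip_width: 0.173
gripper_force: 58.6
```

Emit:
apply_moves(motion=[{"offset": [0, 0, 0], "dr": [0, 0, -0.8]}, {"offset": [0, 0, 0], "dr": [0, 0, -0.8]}, {"offset": [0, 0, 0], "dr": [0, 0, -0.8]}, {"offset": [0, 0, 0], "dr": [0, 0, -0.8]}, {"offset": [0, 0, 0], "dr": [0, 0, -0.8]}, {"offset": [0, 0, 0], "dr": [0, 0, -0.8]}, {"offset": [0, 0, 0], "dr": [0, 0, -0.8]}, {"offset": [0, 0, 0], "dr": [0, 0, -0.8]}, {"offset": [0, 0, 0], "dr": [0, 0, -0.8]}, {"offset": [0, 0, 0], "dr": [0, 0, -0.8]}, {"offset": [0, 0, 0], "dr": [0, 0, -0.8]}, {"offset": [0, 0, 0], "dr": [0, 0, -0.8]}, {"offset": [0, 0, 0], "dr": [0, 0, -0.8]}, {"offset": [0, 0, 0], "dr": [0, 0, -0.8]}, {"offset": [0, 0, 0], "dr": [0, 0, 0]}, {"offset": [0, 0, 0.15], "dr": [0, 0, 0]}, {"offset": [0, 0, 0.15], "dr": [0, 0, 0]}, {"offset": [0, 0, 0.1], "dr": [0, 0, 0]}, {"offset": [0, 0, 0], "dr": [0, 0, 0]}])

```text
t: 28.15
position: [0.6536, -0.0314, 0.0991]
ee_rot: [[-0.994, 0.112, -0.001], [0.112, 0.994, 0.001], [0.001, 0.001, -1.0]]
ft_force: [-1.2, 2.9, -3.8]
grip_width: 0.178
gripper_force: 59.7
```

Emit:
apply_moves(motion=[{"offset": [0, 0, 0], "dr": [0, 0, 0]}, {"offset": [0, 0, 0], "dr": [0, 0, 0]}, {"offset": [0, 0, 0], "dr": [0, 0, 0]}, {"offset": [0, 0, 0], "dr": [0, 0, 0]}, {"offset": [0, 0, -0.3], "dr": [0, 0, 0]}, {"offset": [0, 0, -0.9], "dr": [0, 0, 0]}, {"offset": [0, 0, -0.9], "dr": [0, 0, 0.5]}, {"offset": [0, 0, -0.4], "dr": [0, 0, 1]}, {"offset": [0, 0, 0], "dr": [0, 0, 1]}, {"offset": [0, 0, 0], "dr": [0, 0, 1]}, {"offset": [0, 0, 0], "dr": [0, 0, 1]}, {"offset": [0, 0, 0], "dr": [0, 0, 1]}, {"offset": [0, 0, 0], "dr": [0, 0, 1]}, {"offset": [0, 0, 0], "dr": [0, 0, 1]}, {"offset": [0, 0, 0], "dr": [0, 0, 1]}, {"offset": [0, 0, 0], "dr": [0, 0, 1]}, {"offset": [0, 0, 0], "dr": [0, 0, 1]}, {"offset": [0, 0, 0], "dr": [0, 0, 0.7]}, {"offset": [0, 0, 0], "dr": [0, 0, 0]}], fingers=1.0)

```text
t: 30.52
position: [0.654, -0.0317, 0.1993]
ee_rot: [[0.104, 0.995, 0.001], [0.995, -0.104, 0.0], [0.0, 0.001, -1.0]]
ft_force: [-0.4, 1.0, -0.1]
grip_width: 1.001
gripper_force: 0.0
```

```bash
python3 - <<'E'
from h import *
plan([.5144,-.0169,.20],84)
E
```

```text
yaw 84.05 tilt [0.05 0.01] turn units 0.006 offset units [ 0.004 -3.51  -0.021] pos [ 0.654  -0.0317  0.1993] F [-0.4  1.  -0.1] w 1.001 t 30.5
```

Emit:
apply_moves(motion=[{"offset": [0, -0.8, 0], "dr": [0, 0, 0]}, {"offset": [0, -0.9, 0], "dr": [0, 0, 0]}, {"offset": [0, -0.9, 0], "dr": [0, 0, 0]}, {"offset": [0, -0.9, 0], "dr": [0, 0, 0]}, {"offset": [0, 0, 0], "dr": [0, 0, 0]}, {"offset": [0, 0, 0], "dr": [0, 0, 0]}, {"offset": [0, 0, 0], "dr": [0, 0, 0]}, {"offset": [0, 0, 0], "dr": [0, 0, 0]}])

```text
t: 31.52
position: [0.5155, -0.0174, 0.1987]
ee_rot: [[0.105, 0.994, 0.001], [0.994, -0.105, -0.0], [-0.0, 0.001, -1.0]]
ft_force: [0.1, 0.2, 0.2]
grip_width: 1.005
gripper_force: 0.0
```

```bash
python3 - <<'E'
from h import *
plan([.5144,-.0169,.20],84)
s=manip.state(); im=snap('wrist','w4.png')
print('expected seat px',proj('wrist',[.5144,-.0169,.028],s),'spigot top',proj('wrist',[.5144,-.0169,.040],s),'knob home',proj('wrist',[.6536,-.032,.112],s))
E
```

```text
yaw 83.97 tilt [ 0.04 -0.02] turn units -0.004 offset units [ 0.009 -0.028 -0.033] pos [ 0.5155 -0.0174  0.1987] F [0.1 0.2 0.2] w 1.005 t 31.5
expected seat px (np.float64(278.42495132441917), np.float64(190.0667163984478)) spigot top (np.float64(278.35894693986654), np.float64(193.2866783865866)) knob home (np.float64(505.20921475627176), np.float64(220.0035529306757))
```

View pics/w4.png

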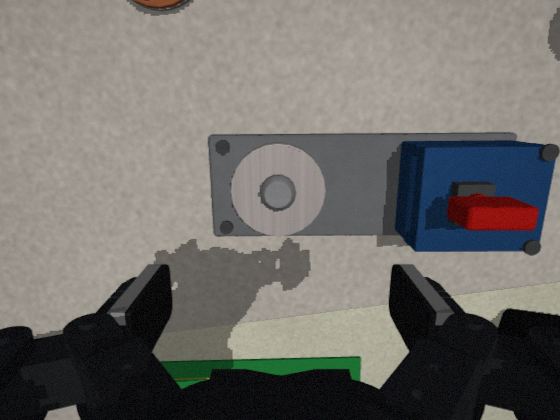

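Seat disc at (278,190) exactly where predicted, and the knob is back lengthwise. Now a look over all the wheels.

```bash
python3 - <<'E'
from h import *
plan([.50,.23,.29],84)
E
```

```text
yaw 83.96 tilt [ 0.02 -0.02] turn units -0.005 offset units [ 6.11  -1.025 -2.289] pos [ 0.5153 -0.0174  0.1985] F [0. 0. 1.] w 0.999 t 31.6
```

Emit:
apply_moves(motion=[{"offset": [0.8, -0.1, -0.3], "dr": [0, 0, 0]}, {"offset": [0.9, -0.15, -0.4], "dr": [0, 0, 0]}, {"offset": [0.9, -0.15, -0.4], "dr": [0, 0, 0]}, {"offset": [0.9, -0.15, -0.4], "dr": [0, 0, 0]}, {"offset": [0.9, -0.15, -0.4], "dr": [0, 0, 0]}, {"offset": [0.9, -0.15, -0.4], "dr": [0, 0, 0]}, {"offset": [0.8, -0.15, 0], "dr": [0, 0, 0]}, {"offset": [0, 0, 0], "dr": [0, 0, 0]}, {"offset": [0, 0, 0], "dr": [0, 0, 0]}, {"offset": [0, 0, 0], "dr": [0, 0, 0]}, {"offset": [0, 0, 0], "dr": [0, 0, 0]}, {"offset": [0, 0, 0], "dr": [0, 0, 0]}])

```text
t: 33.08
position: [0.5006, 0.2289, 0.2905]
ee_rot: [[0.106, 0.994, 0.0], [0.994, -0.106, -0.0], [-0.0, 0.0, -1.0]]
ft_force: [-0.5, 0.2, -0.1]
grip_width: 0.998
gripper_force: 0.0
```

```bash
python3 - <<'E'
from h import *
s=manip.state(); im=snap('wrist','w5.png'); print(np.array(s['position']).round(4), np.abs(np.array(manip.state()['position'])-s['position']).max())
for n,p in dict(a=(.62,.336),b=(.503,.359),c=(.44,.171),g1=(.53,.237),g2=(.417,.286)).items(): print(n,np.round(proj('wrist',[*p,.045],s)))
g=cv2.GaussianBlur(cv2.cvtColor(im,cv2.COLOR_RGB2GRAY),(3,3),0)
c=cv2.HoughCircles(g,cv2.HOUGH_GRADIENT,1.2,20,param1=120,param2=22,minRadius=6,maxRadius=14)
print(None if c is None else c[0].round(1))
c=cv2.HoughCircles(g,cv2.HOUGH_GRADIENT,1.2,50,param1=120,param2=30,minRadius=28,maxRadius=42)
print(None if c is None else [(x.round(1),ray('wrist',x[:2],.013,s).round(4)) for x in c[0]])
E
```

```text
[0.5006 0.2289 0.2905] 0.00023523876797013066
a [393.  51.]
b [268.  39.]
c [230. 233.]
g1 [308. 164.]
g2 [191. 128.]
[[231.  231.   13.3]
 [186.6 119.4  13.3]
 [270.6  30.6  13.1]
 [311.4 155.4  10.4]
 [401.4  42.6  12. ]]
[(array([196.2, 119.4,  35.9], dtype=float32), array([0.4164, 0.2932, 0.013 ])), (array([389.4,  47.4,  37.4], dtype=float32), array([0.6261, 0.3429, 0.013 ])), (array([234.6, 221.4,  32.4], dtype=float32), array([0.4415, 0.1743, 0.013 ])), (array([267. ,  39. ,  41.3], dtype=float32), array([0.5019, 0.3643, 0.013 ])), (array([310.2, 149.4,  35.3], dtype=float32), array([0.5362, 0.2479, 0.013 ])), (array([311.4, 366.6,  31.7], dtype=float32), array([ 0.5136, -0.0335,  0.013 ])), (array([406.2, 187.8,  36.6], dtype=float32), array([0.6408, 0.1931, 0.013 ]))]
```

View pics/w5.png

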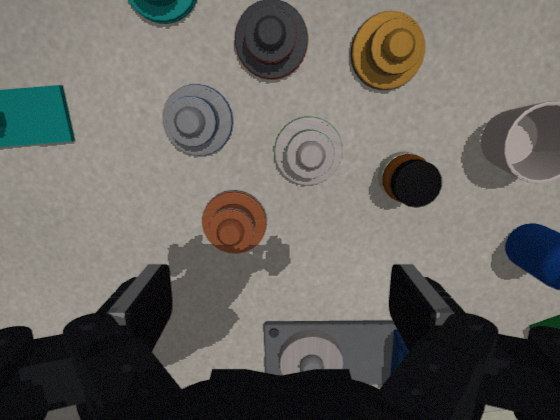

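All five wheels are seen: copper (235,222), blue-banded d (198,120), green-banded e (309,152), dark b (271,40) and brass a (389,50). The turquoise pieces (162,5) and (35,118) are not meant. Copper goes first.

```bash
python3 - <<'E'
from h import *
s=manip.state()
for n,p in dict(c=(231,231),d=(188,121),b=(270.6,32),e=(311.4,155.4),a=(400.5,43)).items(): print(n,ray('wrist',p,.052,s).round(4))
plan([.441,.172,.15],84)
E
```

```text
c [0.4426 0.176  0.052 ]
d [0.417  0.2929 0.052 ]
b [0.5064 0.3635 0.052 ]
e [0.5341 0.2466 0.052 ]
a [0.625  0.3413 0.052 ]
yaw 83.91 tilt [0. 0.] turn units -0.011 offset units [-1.575 -1.333  3.513] pos [0.5006 0.2291 0.2905] F [-0.2 -0.6 -0.8] w 1.0 t 33.1
```

Emit:
apply_moves(motion=[{"offset": [-0.75, -0.65, 0.6], "dr": [0, 0, 0]}, {"offset": [-0.75, -0.66, 0.9], "dr": [0, 0, 0]}, {"offset": [0, 0, 1], "dr": [0, 0, 0]}, {"offset": [0, 0, 1], "dr": [0, 0, 0]}, {"offset": [0, 0, 0.2], "dr": [0, 0, 0]}, {"offset": [0, 0, 0], "dr": [0, 0, 0]}, {"offset": [0, 0, 0], "dr": [0, 0, 0]}, {"offset": [0, 0, 0], "dr": [0, 0, 0]}, {"offset": [0, 0, 0], "dr": [0, 0, 0]}])

```text
t: 34.25
position: [0.4427, 0.1758, 0.1434]
ee_rot: [[0.105, 0.994, 0.002], [0.994, -0.105, 0.001], [0.001, 0.001, -1.0]]
ft_force: [-0.0, 0.7, -0.1]
grip_width: 1.003
gripper_force: 0.0
```

```bash
python3 - <<'E'
from h import *
plan([.442,.175,.026],84); s=manip.state(); im=snap('wrist','w6.png')
print(proj('wrist',[.442,.175,.052],s))
i,T=cam('wrist',s)
g=cv2.GaussianBlur(cv2.cvtColor(im,cv2.COLOR_RGB2GRAY),(3,3),0)
hsv=cv2.cvtColor(im,cv2.COLOR_RGB2HSV)
m=cv2.inRange(hsv,(3,90,30),(18,255,255)); n,l,st,c=cv2.connectedComponentsWithStats(m); j=1+np.argmax(st[1:,4]); print(st[j],c[j])
E
```

```text
yaw 83.96 tilt [0.09 0.06] turn units -0.005 offset units [-0.025 -0.019  2.935] pos [0.4427 0.1758 0.1434] F [-0.   0.7 -0.1] w 1.003 t 34.2
(np.float64(278.6039641178457), np.float64(219.44807849383508))
[ 226  156  102  100 7722] [276.42087542 205.73258223]
```

View pics/w6.png

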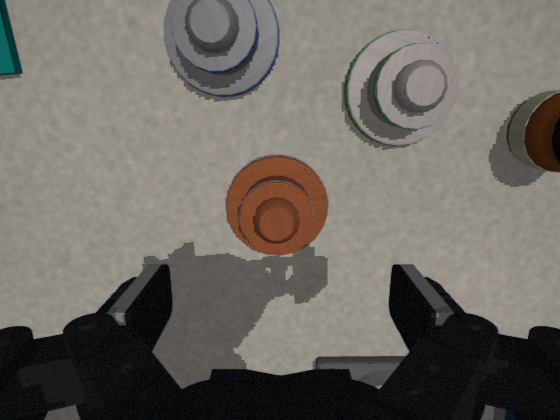

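Copper's spigot at (276,220), within 1 mm of prediction. Descend and grip.

Emit:
apply_moves(motion=[{"offset": [-0.02, -0.03, 0.7], "dr": [0, 0, 0]}, {"offset": [0, 0, 0.9], "dr": [0, 0, 0]}, {"offset": [0, 0, 0.7], "dr": [0, 0, 0]}, {"offset": [0, 0, 0.4], "dr": [0, 0, 0]}, {"offset": [0, 0, 0.2], "dr": [0, 0, 0]}, {"offset": [0, 0, 0], "dr": [0, 0, 0]}, {"offset": [0, 0, 0], "dr": [0, 0, 0]}])

```text
t: 35.17
position: [0.4417, 0.1752, 0.0274]
ee_rot: [[0.105, 0.994, 0.002], [0.994, -0.105, 0.001], [0.001, 0.002, -1.0]]
ft_force: [0.8, 0.6, -0.4]
grip_width: 1.001
gripper_force: 0.0
```

Emit:
apply_moves(motion=[{"offset": [0, 0, 0], "dr": [0, 0, 0]}, {"offset": [0, 0, 0], "dr": [0, 0, 0]}, {"offset": [0, 0, 0], "dr": [0, 0, 0]}, {"offset": [0, 0, 0], "dr": [0, 0, 0]}, {"offset": [0, 0, 0], "dr": [0, 0, 0]}, {"offset": [0, 0, 0], "dr": [0, 0, 0]}], fingers=0.0, grip_force=50)

```text
t: 35.92
position: [0.4413, 0.1751, 0.0273]
ee_rot: [[0.105, 0.994, 0.001], [0.994, -0.105, 0.001], [0.001, 0.001, -1.0]]
ft_force: [-2.1, -1.3, 5.5]
grip_width: 0.573
gripper_force: 52.0
```

```bash
python3 - <<'E'
from h import *
plan([.5144,-.0169,.13],84)
E
```

```text
yaw 83.96 tilt [0.05 0.04] turn units -0.005 offset units [-4.581  2.322 -2.569] pos [0.4413 0.1751 0.0273] F [-2.1 -1.3  5.5] w 0.573 t 35.9
```

Emit:
apply_moves(motion=[{"offset": [0, 0, -0.5], "dr": [0, 0, 0]}, {"offset": [0, 0, -0.8], "dr": [0, 0, 0]}, {"offset": [0, 0, -0.8], "dr": [0, 0, 0]}, {"offset": [0, 0, -0.5], "dr": [0, 0, 0]}, {"offset": [-0.6, 0.3, 0], "dr": [0, 0, 0]}, {"offset": [-0.8, 0.4, 0], "dr": [0, 0, 0]}, {"offset": [-0.8, 0.4, 0], "dr": [0, 0, 0]}, {"offset": [-0.8, 0.4, 0], "dr": [0, 0, 0]}, {"offset": [-0.8, 0.4, 0], "dr": [0, 0, 0]}, {"offset": [-0.6, 0.3, 0], "dr": [0, 0, 0]}, {"offset": [-0.18, 0.12, 0], "dr": [0, 0, 0]}, {"offset": [0, 0, 0], "dr": [0, 0, 0]}, {"offset": [0, 0, 0], "dr": [0, 0, 0]}, {"offset": [0, 0, 0], "dr": [0, 0, 0]}, {"offset": [0, 0, 0], "dr": [0, 0, 0]}])

```text
t: 37.8
position: [0.5136, -0.0163, 0.1305]
ee_rot: [[0.104, 0.995, -0.0], [0.995, -0.104, 0.0], [0.0, -0.0, -1.0]]
ft_force: [0.5, 0.6, -2.8]
grip_width: 0.568
gripper_force: 52.5
```

```bash
python3 - <<'E'
from h import *
plan([.5144,-.0169,.0553],84)
E
```

```text
yaw 84.05 tilt [-0.01  0.02] turn units 0.006 offset units [-0.015  0.022  1.879] pos [ 0.5136 -0.0163  0.1305] F [ 0.5  0.6 -2.8] w 0.568 t 37.8
```

Emit:
apply_moves(motion=[{"offset": [-0.01, 0.02, 0.5], "dr": [0, 0, 0]}, {"offset": [0, 0, 0.4], "dr": [0, 0, 0]}, {"offset": [0, 0, 0.3], "dr": [0, 0, 0]}, {"offset": [0, 0, 0.2], "dr": [0, 0, 0]}, {"offset": [0, 0, 0.2], "dr": [0, 0, 0]}, {"offset": [0, 0, 0.2], "dr": [0, 0, 0]}, {"offset": [0, 0, 0.12], "dr": [0, 0, 0]}, {"offset": [0, 0, 0], "dr": [0, 0, 0]}, {"offset": [0, 0, 0], "dr": [0, 0, 0]}])

```text
t: 38.92
position: [0.5144, -0.017, 0.0553]
ee_rot: [[0.105, 0.994, -0.001], [0.994, -0.105, 0.002], [0.002, -0.001, -1.0]]
ft_force: [-6.4, 1.0, 10.4]
grip_width: 0.568
gripper_force: 53.8
```

Emit:
apply_moves(motion=[{"offset": [0, 0, 0], "dr": [0, 0, 0]}, {"offset": [0, 0, 0], "dr": [0, 0, 0]}, {"offset": [0, 0, 0], "dr": [0, 0, 0]}, {"offset": [0, 0, 0], "dr": [0, 0, 0]}, {"offset": [0, 0, -0.4], "dr": [0, 0, 0]}, {"offset": [0, 0, -0.9], "dr": [0, 0, 0]}, {"offset": [0, 0, -1], "dr": [0, 0, 0]}, {"offset": [0, 0, -0.5], "dr": [0, 0, 0]}, {"offset": [0, 0, 0], "dr": [0, 0, 0]}, {"offset": [0, 0, 0], "dr": [0, 0, 0]}], fingers=1.0)

```text
t: 40.17
position: [0.5139, -0.0176, 0.1653]
ee_rot: [[0.105, 0.994, -0.001], [0.994, -0.105, 0.0], [-0.0, -0.001, -1.0]]
ft_force: [0.6, 0.4, -0.3]
grip_width: 1.004
gripper_force: 0.0
```

```bash
cat >> h.py <<'E'
def spig(im,s,zs,r,uv,w=60):
    """circle of spigot near expected pixel"""
    g=cv2.GaussianBlur(cv2.cvtColor(im,cv2.COLOR_RGB2GRAY),(3,3),0); x0,y0=int(uv[0]-w),int(uv[1]-w); x0=max(x0,0);y0=max(y0,0)
    c=cv2.HoughCircles(g[y0:y0+2*w,x0:x0+2*w],cv2.HOUGH_GRADIENT,1,15,param1=100,param2=14,minRadius=int(r*.8),maxRadius=int(r*1.25))
    if c is None: print('none'); return
    for q in c[0][:4]: print('px',q[:2]+[x0,y0],'r',q[2],'->',ray('wrist',q[:2]+[x0,y0],zs,s).round(4))
E
python3 - <<'E'
from h import *
plan([.535,.247,.14],84); s=manip.state(); im=snap('wrist'); uv=proj('wrist',[.5144,-.0169,.08],s); print(uv)
spig(im,s,.08,364*.011/.2,uv)
E
```

```text
yaw 83.96 tilt [-0.05  0.  ] turn units -0.005 offset units [ 6.634 -0.166  0.631] pos [ 0.5139 -0.0176  0.1653] F [ 0.6  0.4 -0.3] w 1.004 t 40.2
(np.float64(280.6018179556832), np.float64(219.65879124073598))
px [281.5 220.5] r 24.4 -> [ 0.5149 -0.0175  0.08  ]
```

Emit:
apply_moves(motion=[{"offset": [0.6, 0, 0], "dr": [0, 0, 0]}, {"offset": [0.8, 0, 0], "dr": [0, 0, 0]}, {"offset": [0.9, 0, 0], "dr": [0, 0, 0]}, {"offset": [0.9, 0, 0], "dr": [0, 0, 0]}, {"offset": [0.9, 0, 0], "dr": [0, 0, 0]}, {"offset": [0.9, 0, 0], "dr": [0, 0, 0]}, {"offset": [0.9, -0.1, 0.2], "dr": [0, 0, 0]}, {"offset": [0.73, -0.07, 0.43], "dr": [0, 0, 0]}, {"offset": [0, 0, 0], "dr": [0, 0, 0]}, {"offset": [0, 0, 0], "dr": [0, 0, 0]}, {"offset": [0, 0, 0], "dr": [0, 0, 0]}, {"offset": [0, 0, 0], "dr": [0, 0, 0]}])

```text
t: 41.72
position: [0.5363, 0.2453, 0.141]
ee_rot: [[0.108, 0.994, 0.001], [0.994, -0.108, -0.0], [0.0, 0.001, -1.0]]
ft_force: [-0.7, 0.2, -0.4]
grip_width: 1.002
gripper_force: 0.0
```

```bash
python3 - <<'E'
from h import *
s=manip.state(); im=snap('wrist','w7.png'); uv=proj('wrist',[.535,.247,.052],s); print(uv)
spig(im,s,.052,364*.011/.2,uv); plan([.535,.247,.026],84)
E
```

```text
(np.float64(277.22083059177044), np.float64(216.7345765782511))
px [275.5 215.5] r 23.3 -> [0.534  0.2479 0.052 ]
yaw 83.85 tilt [0.05 0.01] turn units -0.019 offset units [ 0.028 -0.036  2.875] pos [0.5362 0.2457 0.141 ] F [ 0.2 -0.6 -0.4] w 0.995 t 41.8
```

Target (0.534,0.2475): offset x 0.05, y -0.06.

Emit:
apply_moves(motion=[{"offset": [0.05, -0.06, 0.7], "dr": [0, 0, 0]}, {"offset": [0, 0, 0.9], "dr": [0, 0, 0]}, {"offset": [0, 0, 0.7], "dr": [0, 0, 0]}, {"offset": [0, 0, 0.4], "dr": [0, 0, 0]}, {"offset": [0, 0, 0.16], "dr": [0, 0, 0]}, {"offset": [0, 0, 0], "dr": [0, 0, 0]}, {"offset": [0, 0, 0], "dr": [0, 0, 0]}])

```text
t: 42.65
position: [0.5345, 0.2495, 0.0273]
ee_rot: [[0.105, 0.994, 0.002], [0.994, -0.105, 0.001], [0.001, 0.002, -1.0]]
ft_force: [-0.2, 0.6, 1.1]
grip_width: 0.998
gripper_force: 0.0
```

Emit:
apply_moves(motion=[{"offset": [0, 0, 0], "dr": [0, 0, 0]}, {"offset": [0, 0, 0], "dr": [0, 0, 0]}, {"offset": [0, 0, 0], "dr": [0, 0, 0]}, {"offset": [0, 0, 0], "dr": [0, 0, 0]}, {"offset": [0, 0, 0], "dr": [0, 0, 0]}, {"offset": [0, 0, 0], "dr": [0, 0, 0]}], fingers=0.0)

```text
t: 43.4
position: [0.5344, 0.2494, 0.027]
ee_rot: [[0.105, 0.994, 0.002], [0.994, -0.105, 0.001], [0.001, 0.001, -1.0]]
ft_force: [0.8, -0.0, 5.6]
grip_width: 0.573
gripper_force: 52.7
```

Emit:
apply_moves(motion=[{"offset": [0, 0, -0.5], "dr": [0, 0, 0]}, {"offset": [0, 0, -0.8], "dr": [0, 0, 0]}, {"offset": [0, 0, -0.9], "dr": [0, 0, 0]}, {"offset": [0, 0, -0.9], "dr": [0, 0, 0]}, {"offset": [0, 0, -0.6], "dr": [0, 0, 0]}, {"offset": [0, 0, 0], "dr": [0, 0, 0]}, {"offset": [0, 0, 0], "dr": [0, 0, 0]}])

```text
t: 44.28
position: [0.5321, 0.2485, 0.1728]
ee_rot: [[0.105, 0.994, -0.003], [0.994, -0.105, -0.001], [-0.002, -0.002, -1.0]]
ft_force: [-0.1, -0.8, -3.3]
grip_width: 0.567
gripper_force: 52.3
```

```bash
python3 - <<'E'
from h import *
plan([.5147,-.0172,.155],84)
E
```

```text
yaw 83.97 tilt [-0.15 -0.07] turn units -0.004 offset units [-6.65   0.262  0.454] pos [0.5321 0.2485 0.1728] F [-0.1 -0.8 -3.3] w 0.567 t 44.3
```

Emit:
apply_moves(motion=[{"offset": [-0.5, 0, 0], "dr": [0, 0, 0]}, {"offset": [-0.8, 0, 0], "dr": [0, 0, 0]}, {"offset": [-0.9, 0, 0], "dr": [0, 0, 0]}, {"offset": [-0.9, 0, 0], "dr": [0, 0, 0]}, {"offset": [-0.9, 0.06, 0], "dr": [0, 0, 0]}, {"offset": [-0.9, 0.1, 0], "dr": [0, 0, 0]}, {"offset": [-0.9, 0.1, 0.2], "dr": [0, 0, 0]}, {"offset": [-0.6, 0, 0.2], "dr": [0, 0, 0]}, {"offset": [-0.2, 0, 0], "dr": [0, 0, 0]}, {"offset": [0, 0, 0], "dr": [0, 0, 0]}, {"offset": [0, 0, 0], "dr": [0, 0, 0]}, {"offset": [0, 0, 0], "dr": [0, 0, 0]}, {"offset": [0, 0, 0], "dr": [0, 0, 0]}, {"offset": [0, 0, 0], "dr": [0, 0, 0]}])

```text
t: 46.02
position: [0.5161, -0.0142, 0.1582]
ee_rot: [[0.104, 0.995, 0.0], [0.995, -0.104, 0.0], [0.0, 0.0, -1.0]]
ft_force: [0.1, 0.1, -2.0]
grip_width: 0.569
gripper_force: 52.2
```

```bash
python3 - <<'E'
from h import *
plan([.5148,-.0157,.095],84)
E
```

```text
yaw 84.01 tilt [0.01 0.01] turn units 0.001 offset units [-0.042 -0.03   1.579] pos [ 0.5161 -0.0142  0.1582] F [ 0.1  0.1 -2. ] w 0.569 t 46.0
```

Emit:
apply_moves(motion=[{"offset": [-0.04, -0.03, 0.4], "dr": [0, 0, 0]}, {"offset": [0, 0, 0.4], "dr": [0, 0, 0]}, {"offset": [0, 0, 0.2], "dr": [0, 0, 0]}, {"offset": [0, 0, 0.2], "dr": [0, 0, 0]}, {"offset": [0, 0, 0.2], "dr": [0, 0, 0]}, {"offset": [0, 0, 0.2], "dr": [0, 0, 0]}, {"offset": [0, 0, 0.03], "dr": [0, 0, 0]}, {"offset": [0, 0, 0], "dr": [0, 0, 0]}, {"offset": [0, 0, 0], "dr": [0, 0, 0]}])

```text
t: 47.15
position: [0.515, -0.0161, 0.0949]
ee_rot: [[0.105, 0.994, -0.0], [0.994, -0.105, 0.001], [0.001, -0.0, -1.0]]
ft_force: [-6.2, 0.5, 12.3]
grip_width: 0.57
gripper_force: 53.9
```

Emit:
apply_moves(motion=[{"offset": [0, 0, 0], "dr": [0, 0, 0]}, {"offset": [0, 0, 0], "dr": [0, 0, 0]}, {"offset": [0, 0, 0], "dr": [0, 0, 0]}, {"offset": [0, 0, 0], "dr": [0, 0, 0]}, {"offset": [0, 0, -0.4], "dr": [0, 0, 0]}, {"offset": [0, 0, -0.9], "dr": [0, 0, 0]}, {"offset": [0, 0, -1], "dr": [0, 0, 0]}, {"offset": [0, 0, -0.5], "dr": [0, 0, 0]}, {"offset": [0, 0, 0], "dr": [0, 0, 0]}, {"offset": [0, 0, 0], "dr": [0, 0, 0]}], fingers=1.0)

```text
t: 48.4
position: [0.5141, -0.016, 0.2044]
ee_rot: [[0.105, 0.994, -0.001], [0.994, -0.105, 0.0], [-0.0, -0.001, -1.0]]
ft_force: [-0.1, 0.1, -0.4]
grip_width: 1.001
gripper_force: 0.0
```

```bash
python3 - <<'E'
from h import *
plan([.417,.293,.16],84); s=manip.state(); im=snap('wrist'); uv=proj('wrist',[.5144,-.0169,.12],s); print(uv)
spig(im,s,.12,364*.011/.2,uv)
E
```

```text
yaw 83.96 tilt [-0.05  0.  ] turn units -0.005 offset units [ 7.43  -3.22   1.114] pos [ 0.5141 -0.016   0.2044] F [-0.1  0.1 -0.4] w 1.001 t 48.4
(np.float64(280.5629906789268), np.float64(222.54868660121352))
px [281.5 222.5] r 24.4 -> [ 0.515  -0.0169  0.12  ]
```

Emit:
apply_moves(motion=[{"offset": [0.6, -0.3, 0], "dr": [0, 0, 0]}, {"offset": [0.9, -0.4, 0], "dr": [0, 0, 0]}, {"offset": [0.9, -0.4, 0], "dr": [0, 0, 0]}, {"offset": [0.9, -0.4, 0], "dr": [0, 0, 0]}, {"offset": [0.9, -0.4, 0], "dr": [0, 0, 0]}, {"offset": [0.9, -0.4, 0], "dr": [0, 0, 0]}, {"offset": [0.9, -0.4, 0.3], "dr": [0, 0, 0]}, {"offset": [0.9, -0.35, 0.6], "dr": [0, 0, 0]}, {"offset": [0.53, -0.17, 0.6], "dr": [0, 0, 0]}, {"offset": [0, 0, 0], "dr": [0, 0, 0]}, {"offset": [0, 0, 0], "dr": [0, 0, 0]}, {"offset": [0, 0, 0], "dr": [0, 0, 0]}, {"offset": [0, 0, 0], "dr": [0, 0, 0]}, {"offset": [0, 0, 0], "dr": [0, 0, 0]}])

```text
t: 50.2
position: [0.4184, 0.2927, 0.1455]
ee_rot: [[0.106, 0.994, 0.001], [0.994, -0.106, 0.001], [0.001, 0.001, -1.0]]
ft_force: [0.1, 0.8, -1.1]
grip_width: 1.004
gripper_force: 0.0
```

```bash
python3 - <<'E'
from h import *
s=manip.state(); im=snap('wrist','w8.png'); uv=proj('wrist',[.417,.293,.052],s); print(uv)
spig(im,s,.052,364*.011/.2,uv); plan([.417,.293,.026],84)
E
```

```text
(np.float64(277.43893762653613), np.float64(216.8646352503151))
px [276.5 213.5] r 23.3 -> [0.4167 0.2953 0.052 ]
yaw 83.92 tilt [0.04 0.03] turn units -0.01 offset units [ 0.    -0.033  2.984] pos [0.4182 0.2928 0.1454] F [-0.2 -0.4  0.1] w 0.999 t 50.2
```

Emit:
apply_moves(motion=[{"offset": [0.03, -0.04, 0.7], "dr": [0, 0, 0]}, {"offset": [0, 0, 0.9], "dr": [0, 0, 0]}, {"offset": [0, 0, 0.7], "dr": [0, 0, 0]}, {"offset": [0, 0, 0.4], "dr": [0, 0, 0]}, {"offset": [0, 0, 0.26], "dr": [0, 0, 0]}, {"offset": [0, 0, 0], "dr": [0, 0, 0]}, {"offset": [0, 0, 0], "dr": [0, 0, 0]}])

```text
t: 51.12
position: [0.4172, 0.295, 0.0274]
ee_rot: [[0.105, 0.994, 0.001], [0.994, -0.105, 0.001], [0.001, 0.001, -1.0]]
ft_force: [0.1, 0.0, -0.3]
grip_width: 0.999
gripper_force: 0.0
```

Emit:
apply_moves(motion=[{"offset": [0, 0, 0], "dr": [0, 0, 0]}, {"offset": [0, 0, 0], "dr": [0, 0, 0]}, {"offset": [0, 0, 0], "dr": [0, 0, 0]}, {"offset": [0, 0, 0], "dr": [0, 0, 0]}, {"offset": [0, 0, 0], "dr": [0, 0, 0]}, {"offset": [0, 0, 0], "dr": [0, 0, 0]}], fingers=0.0)

```text
t: 51.88
position: [0.4168, 0.2948, 0.0274]
ee_rot: [[0.105, 0.994, 0.001], [0.994, -0.105, 0.001], [0.001, 0.001, -1.0]]
ft_force: [-1.4, -0.8, 5.1]
grip_width: 0.573
gripper_force: 52.2
```

Emit:
apply_moves(motion=[{"offset": [0, 0, -0.5], "dr": [0, 0, 0]}, {"offset": [0, 0, -0.8], "dr": [0, 0, 0]}, {"offset": [0, 0, -0.9], "dr": [0, 0, 0]}, {"offset": [0, 0, -0.9], "dr": [0, 0, 0]}, {"offset": [0, 0, -0.9], "dr": [0, 0, 0]}, {"offset": [0, 0, -0.5], "dr": [0, 0, 0]}, {"offset": [0, 0, 0], "dr": [0, 0, 0]}, {"offset": [0, 0, 0], "dr": [0, 0, 0]}, {"offset": [0, 0, 0], "dr": [0, 0, 0]}])

```text
t: 53.0
position: [0.4153, 0.2935, 0.2046]
ee_rot: [[0.105, 0.994, -0.003], [0.994, -0.105, -0.002], [-0.003, -0.003, -1.0]]
ft_force: [0.2, -0.6, -1.6]
grip_width: 0.566
gripper_force: 52.4
```

```bash
python3 - <<'E'
from h import *
plan([.5149,-.0164,.190],84)
E
```

```text
yaw 83.96 tilt [-0.16 -0.14] turn units -0.005 offset units [-7.444  3.287  0.377] pos [0.4153 0.2935 0.2046] F [ 0.2 -0.6 -1.6] w 0.566 t 53.0
```

Emit:
apply_moves(motion=[{"offset": [-0.6, 0.3, 0], "dr": [0, 0, 0]}, {"offset": [-0.9, 0.4, 0], "dr": [0, 0, 0]}, {"offset": [-0.9, 0.4, 0], "dr": [0, 0, 0]}, {"offset": [-0.9, 0.4, 0], "dr": [0, 0, 0]}, {"offset": [-0.9, 0.4, 0], "dr": [0, 0, 0]}, {"offset": [-0.9, 0.4, 0], "dr": [0, 0, 0]}, {"offset": [-0.9, 0.4, 0], "dr": [0, 0, 0]}, {"offset": [-0.8, 0.35, 0.1], "dr": [0, 0, 0]}, {"offset": [-0.5, 0.2, 0.2], "dr": [0, 0, 0]}, {"offset": [-0.14, 0.04, 0], "dr": [0, 0, 0]}, {"offset": [0, 0, 0], "dr": [0, 0, 0]}, {"offset": [0, 0, 0], "dr": [0, 0, 0]}, {"offset": [0, 0, 0], "dr": [0, 0, 0]}, {"offset": [0, 0, 0], "dr": [0, 0, 0]}, {"offset": [0, 0, 0], "dr": [0, 0, 0]}])

```text
t: 54.88
position: [0.516, -0.0151, 0.1946]
ee_rot: [[0.105, 0.995, 0.0], [0.995, -0.105, 0.0], [0.0, 0.0, -1.0]]
ft_force: [-0.1, 0.5, -3.4]
grip_width: 0.566
gripper_force: 52.4
```

```bash
python3 - <<'E'
from h import *
plan([.5149,-.0164,.1353],84)
E
```

```text
yaw 83.99 tilt [0.02 0.01] turn units -0.001 offset units [-0.036 -0.024  1.483] pos [ 0.516  -0.0151  0.1946] F [-0.1  0.5 -3.4] w 0.566 t 54.9
```

Emit:
apply_moves(motion=[{"offset": [-0.04, -0.04, 0.4], "dr": [0, 0, 0]}, {"offset": [0, 0, 0.3], "dr": [0, 0, 0]}, {"offset": [0, 0, 0.2], "dr": [0, 0, 0]}, {"offset": [0, 0, 0.2], "dr": [0, 0, 0]}, {"offset": [0, 0, 0.2], "dr": [0, 0, 0]}, {"offset": [0, 0, 0.2], "dr": [0, 0, 0]}, {"offset": [0, 0, 0.03], "dr": [0, 0, 0]}, {"offset": [0, 0, 0], "dr": [0, 0, 0]}, {"offset": [0, 0, 0], "dr": [0, 0, 0]}])

```text
t: 56.0
position: [0.5146, -0.0168, 0.1354]
ee_rot: [[0.105, 0.994, -0.0], [0.994, -0.105, 0.001], [0.001, -0.0, -1.0]]
ft_force: [-4.9, 0.2, 9.2]
grip_width: 0.573
gripper_force: 54.0
```

Emit:
apply_moves(motion=[{"offset": [0, 0, 0], "dr": [0, 0, 0]}, {"offset": [0, 0, 0], "dr": [0, 0, 0]}, {"offset": [0, 0, 0], "dr": [0, 0, 0]}, {"offset": [0, 0, 0], "dr": [0, 0, 0]}, {"offset": [0, 0, -0.4], "dr": [0, 0, 0]}, {"offset": [0, 0, -0.9], "dr": [0, 0, 0]}, {"offset": [0, 0, -1], "dr": [0, 0, 0]}, {"offset": [0, 0, -0.5], "dr": [0, 0, 0]}, {"offset": [0, 0, 0], "dr": [0, 0, 0]}, {"offset": [0, 0, 0], "dr": [0, 0, 0]}], fingers=1.0)

```text
t: 57.25
position: [0.5136, -0.0168, 0.2448]
ee_rot: [[0.105, 0.994, -0.001], [0.994, -0.105, 0.0], [-0.0, -0.001, -1.0]]
ft_force: [0.1, -0.8, -0.6]
grip_width: 0.997
gripper_force: 0.0
```

```bash
python3 - <<'E'
from h import *
plan([.505,.364,.145],84); s=manip.state(); im=snap('wrist'); uv=proj('wrist',[.5144,-.0169,.16],s); print(uv)
spig(im,s,.16,364*.011/.2,uv)
E
```

```text
yaw 83.96 tilt [-0.05  0.  ] turn units -0.005 offset units [ 9.445 -1.207  2.496] pos [ 0.5136 -0.0168  0.2448] F [ 0.1 -0.8 -0.6] w 0.997 t 57.2
(np.float64(281.15141251918385), np.float64(221.12662043715727))
px [281.5 221.5] r 24.4 -> [ 0.5146 -0.0172  0.16  ]
px [292.5 200.5] r 22.1 -> [ 0.5226 -0.0047  0.16  ]
```

Three seated. Next the dark wheel b.

Emit:
apply_moves(motion=[{"offset": [0.6, 0, 0], "dr": [0, 0, 0]}, {"offset": [0.9, -0.1, 0], "dr": [0, 0, 0]}, {"offset": [1, -0.1, 0], "dr": [0, 0, 0]}, {"offset": [1, -0.15, 0], "dr": [0, 0, 0]}, {"offset": [1, -0.15, 0], "dr": [0, 0, 0]}, {"offset": [1, -0.15, 0.2], "dr": [0, 0, 0]}, {"offset": [1, -0.15, 0.4], "dr": [0, 0, 0]}, {"offset": [1, -0.15, 0.6], "dr": [0, 0, 0]}, {"offset": [0.9, -0.15, 0.6], "dr": [0, 0, 0]}, {"offset": [0.7, -0.1, 0.4], "dr": [0, 0, 0]}, {"offset": [0.3, 0, 0.3], "dr": [0, 0, 0]}, {"offset": [0, 0, 0], "dr": [0, 0, 0]}, {"offset": [0, 0, 0], "dr": [0, 0, 0]}, {"offset": [0, 0, 0], "dr": [0, 0, 0]}, {"offset": [0, 0, 0], "dr": [0, 0, 0]}, {"offset": [0, 0, 0], "dr": [0, 0, 0]}])

```text
t: 59.3
position: [0.5063, 0.3619, 0.1458]
ee_rot: [[0.106, 0.994, 0.001], [0.994, -0.106, 0.001], [0.001, 0.001, -1.0]]
ft_force: [-0.1, 0.5, -0.6]
grip_width: 1.005
gripper_force: 0.0
```

```bash
python3 - <<'E'
from h import *
s=manip.state(); im=snap('wrist','w9.png'); uv=proj('wrist',[.505,.364,.052],s); print(uv)
spig(im,s,.052,364*.011/.2,uv); plan([.505,.364,.026],84)
E
```

```text
(np.float64(277.2334628841261), np.float64(213.95593451332192))
px [278.5 208.5] r 22.1 -> [0.5062 0.3675 0.052 ]
yaw 83.94 tilt [0.03 0.02] turn units -0.007 offset units [ 0.045 -0.037  2.993] pos [0.5062 0.362  0.1457] F [ 0.6 -0.5 -0.3] w 0.997 t 59.4
```

Emit:
apply_moves(motion=[{"offset": [0.1, -0.02, 0.7], "dr": [0, 0, 0]}, {"offset": [0, 0, 0.9], "dr": [0, 0, 0]}, {"offset": [0, 0, 0.7], "dr": [0, 0, 0]}, {"offset": [0, 0, 0.4], "dr": [0, 0, 0]}, {"offset": [0, 0, 0.26], "dr": [0, 0, 0]}, {"offset": [0, 0, 0], "dr": [0, 0, 0]}, {"offset": [0, 0, 0], "dr": [0, 0, 0]}])

```text
t: 60.22
position: [0.5065, 0.3668, 0.028]
ee_rot: [[0.105, 0.994, 0.002], [0.994, -0.105, 0.001], [0.002, 0.002, -1.0]]
ft_force: [-0.2, 0.2, -0.2]
grip_width: 0.996
gripper_force: 0.0
```

Emit:
apply_moves(motion=[{"offset": [0, 0, 0], "dr": [0, 0, 0]}, {"offset": [0, 0, 0], "dr": [0, 0, 0]}, {"offset": [0, 0, 0], "dr": [0, 0, 0]}, {"offset": [0, 0, 0], "dr": [0, 0, 0]}, {"offset": [0, 0, 0], "dr": [0, 0, 0]}, {"offset": [0, 0, 0], "dr": [0, 0, 0]}], fingers=0.0)

```text
t: 60.98
position: [0.5062, 0.3668, 0.0279]
ee_rot: [[0.105, 0.994, 0.001], [0.994, -0.105, 0.001], [0.001, 0.001, -1.0]]
ft_force: [-0.2, -1.0, 5.4]
grip_width: 0.568
gripper_force: 52.8
```

Emit:
apply_moves(motion=[{"offset": [0, 0, -0.5], "dr": [0, 0, 0]}, {"offset": [0, 0, -0.8], "dr": [0, 0, 0]}, {"offset": [0, 0, -0.9], "dr": [0, 0, 0]}, {"offset": [0, 0, -0.9], "dr": [0, 0, 0]}, {"offset": [0, 0, -0.9], "dr": [0, 0, 0]}, {"offset": [0, 0, -0.9], "dr": [0, 0, 0]}, {"offset": [0, 0, -0.5], "dr": [0, 0, 0]}, {"offset": [0, 0, 0], "dr": [0, 0, 0]}, {"offset": [0, 0, 0], "dr": [0, 0, 0]}, {"offset": [0, 0, 0], "dr": [0, 0, 0]}])

```text
t: 62.22
position: [0.5045, 0.3654, 0.2405]
ee_rot: [[0.105, 0.994, -0.003], [0.994, -0.105, -0.003], [-0.003, -0.003, -1.0]]
ft_force: [0.7, -0.4, -3.5]
grip_width: 0.567
gripper_force: 52.3
```

```bash
python3 - <<'E'
from h import *
s=manip.state(); im=snap('wrist'); 
R=np.array(s['ee_rot']); p=np.array(s['position'])+R@[0,0,-.025]; uv=proj('wrist',p,s); print(uv); spig(im,s,p[2],26,uv,50)
plan([.5146,-.0168,.230],84)
E
```

```text
(np.float64(279.18345780311006), np.float64(323.2061759589499))
none
yaw 83.96 tilt [-0.16 -0.14] turn units -0.004 offset units [-9.479  1.246  0.293] pos [0.5047 0.3655 0.2408] F [-0.2  0.3 -2. ] w 0.567 t 62.3
```

Emit:
apply_moves(motion=[{"offset": [-0.6, 0.1, 0], "dr": [0, 0, 0]}, {"offset": [-0.9, 0.12, 0], "dr": [0, 0, 0]}, {"offset": [-1, 0.13, 0], "dr": [0, 0, 0]}, {"offset": [-1, 0.13, 0], "dr": [0, 0, 0]}, {"offset": [-1, 0.13, 0], "dr": [0, 0, 0]}, {"offset": [-1, 0.13, 0], "dr": [0, 0, 0]}, {"offset": [-1, 0.13, 0], "dr": [0, 0, 0]}, {"offset": [-1, 0.13, 0], "dr": [0, 0, 0]}, {"offset": [-0.9, 0.13, 0.1], "dr": [0, 0, 0]}, {"offset": [-0.7, 0.1, 0.15], "dr": [0, 0, 0]}, {"offset": [-0.38, 0.02, 0], "dr": [0, 0, 0]}, {"offset": [0, 0, 0], "dr": [0, 0, 0]}, {"offset": [0, 0, 0], "dr": [0, 0, 0]}, {"offset": [0, 0, 0], "dr": [0, 0, 0]}, {"offset": [0, 0, 0], "dr": [0, 0, 0]}, {"offset": [0, 0, 0], "dr": [0, 0, 0]}])

```text
t: 64.28
position: [0.5155, -0.0156, 0.2329]
ee_rot: [[0.104, 0.995, 0.0], [0.995, -0.104, 0.0], [0.0, 0.0, -1.0]]
ft_force: [-0.1, -0.7, -2.3]
grip_width: 0.567
gripper_force: 52.3
```

```bash
python3 - <<'E'
from h import *
plan([.5146,-.0168,.1758],84)
E
```

```text
yaw 84.02 tilt [0. 0.] turn units 0.002 offset units [-0.032 -0.02   1.427] pos [ 0.5155 -0.0156  0.2329] F [-0.1 -0.7 -2.3] w 0.567 t 64.3
```

Emit:
apply_moves(motion=[{"offset": [-0.04, -0.04, 0.4], "dr": [0, 0, 0]}, {"offset": [0, 0, 0.3], "dr": [0, 0, 0]}, {"offset": [0, 0, 0.2], "dr": [0, 0, 0]}, {"offset": [0, 0, 0.2], "dr": [0, 0, 0]}, {"offset": [0, 0, 0.2], "dr": [0, 0, 0]}, {"offset": [0, 0, 0.17], "dr": [0, 0, 0]}, {"offset": [0, 0, 0], "dr": [0, 0, 0]}, {"offset": [0, 0, 0], "dr": [0, 0, 0]}])

```text
t: 65.28
position: [0.514, -0.0176, 0.1759]
ee_rot: [[0.105, 0.994, -0.0], [0.994, -0.105, 0.001], [0.001, -0.0, -1.0]]
ft_force: [-3.6, -0.9, 7.3]
grip_width: 0.563
gripper_force: 53.2
```

Emit:
apply_moves(motion=[{"offset": [0, 0, 0], "dr": [0, 0, 0]}, {"offset": [0, 0, 0], "dr": [0, 0, 0]}, {"offset": [0, 0, 0], "dr": [0, 0, 0]}, {"offset": [0, 0, 0], "dr": [0, 0, 0]}, {"offset": [0, 0, -0.4], "dr": [0, 0, 0]}, {"offset": [0, 0, -0.9], "dr": [0, 0, 0]}, {"offset": [0, 0, -1], "dr": [0, 0, 0]}, {"offset": [0, 0, -0.5], "dr": [0, 0, 0]}, {"offset": [0, 0, 0], "dr": [0, 0, 0]}, {"offset": [0, 0, 0], "dr": [0, 0, 0]}], fingers=1.0)

```text
t: 66.53
position: [0.5132, -0.0176, 0.2855]
ee_rot: [[0.105, 0.994, -0.001], [0.994, -0.105, 0.0], [-0.0, -0.001, -1.0]]
ft_force: [0.5, -0.2, -0.1]
grip_width: 1.001
gripper_force: 0.0
```

```bash
python3 - <<'E'
from h import *
plan([.6255,.342,.145],84); s=manip.state(); im=snap('wrist'); uv=proj('wrist',[.5144,-.0169,.2],s); print(uv)
spig(im,s,.2,364*.011/.2,uv)
E
```

```text
yaw 83.96 tilt [-0.06  0.  ] turn units -0.005 offset units [9.234 1.857 3.511] pos [ 0.5132 -0.0176  0.2855] F [ 0.5 -0.2 -0.1] w 1.001 t 66.5
(np.float64(281.80100901951954), np.float64(219.46372005627057))
px [285.5 221.5] r 19.9 -> [ 0.5165 -0.0184  0.2   ]
```

Emit:
apply_moves(motion=[{"offset": [0.6, 0.1, 0], "dr": [0, 0, 0]}, {"offset": [0.9, 0.2, 0], "dr": [0, 0, 0]}, {"offset": [1, 0.2, 0], "dr": [0, 0, 0]}, {"offset": [1, 0.2, 0], "dr": [0, 0, 0]}, {"offset": [1, 0.2, 0.3], "dr": [0, 0, 0]}, {"offset": [1, 0.2, 0.4], "dr": [0, 0, 0]}, {"offset": [1, 0.2, 0.5], "dr": [0, 0, 0]}, {"offset": [1, 0.2, 0.6], "dr": [0, 0, 0]}, {"offset": [0.9, 0.2, 0.7], "dr": [0, 0, 0]}, {"offset": [0.6, 0.16, 0.6], "dr": [0, 0, 0]}, {"offset": [0.23, 0, 0.4], "dr": [0, 0, 0]}, {"offset": [0, 0, 0], "dr": [0, 0, 0]}, {"offset": [0, 0, 0], "dr": [0, 0, 0]}, {"offset": [0, 0, 0], "dr": [0, 0, 0]}, {"offset": [0, 0, 0], "dr": [0, 0, 0]}, {"offset": [0, 0, 0], "dr": [0, 0, 0]}])

```text
t: 68.58
position: [0.6268, 0.3416, 0.1469]
ee_rot: [[0.106, 0.994, 0.001], [0.994, -0.106, 0.001], [0.001, 0.001, -1.0]]
ft_force: [0.9, -0.1, -0.2]
grip_width: 0.996
gripper_force: 0.0
```

```bash
python3 - <<'E'
from h import *
s=manip.state(); im=snap('wrist','w10.png'); uv=proj('wrist',[.6255,.342,.052],s); print(uv)
spig(im,s,.052,364*.011/.2,uv); plan([.6255,.342,.026],84)
E
```

```text
(np.float64(277.4947608720714), np.float64(216.05437331440132))
px [278.5 215.5] r 24.4 -> [0.6262 0.3423 0.052 ]
px [260.5 222.5] r 17.4 -> [0.6142 0.3389 0.052 ]
yaw 83.94 tilt [0.03 0.03] turn units -0.007 offset units [ 3.000e-03 -3.300e-02  3.017e+00] pos [0.6267 0.3417 0.1467] F [-0.5 -0.6  0.4] w 1.001 t 68.6
```

Emit:
apply_moves(motion=[{"offset": [0.0, -0.02, 0.7], "dr": [0, 0, 0]}, {"offset": [0, 0, 0.9], "dr": [0, 0, 0]}, {"offset": [0, 0, 0.7], "dr": [0, 0, 0]}, {"offset": [0, 0, 0.4], "dr": [0, 0, 0]}, {"offset": [0, 0, 0.29], "dr": [0, 0, 0]}, {"offset": [0, 0, 0], "dr": [0, 0, 0]}, {"offset": [0, 0, 0], "dr": [0, 0, 0]}])

```text
t: 69.5
position: [0.6268, 0.3424, 0.0278]
ee_rot: [[0.105, 0.994, 0.002], [0.994, -0.105, 0.001], [0.001, 0.002, -1.0]]
ft_force: [-0.3, 0.2, -0.2]
grip_width: 1.0
gripper_force: 0.0
```

Emit:
apply_moves(motion=[{"offset": [0, 0, 0], "dr": [0, 0, 0]}, {"offset": [0, 0, 0], "dr": [0, 0, 0]}, {"offset": [0, 0, 0], "dr": [0, 0, 0]}, {"offset": [0, 0, 0], "dr": [0, 0, 0]}, {"offset": [0, 0, 0], "dr": [0, 0, 0]}, {"offset": [0, 0, 0], "dr": [0, 0, 0]}], fingers=0.0)

```text
t: 70.25
position: [0.6264, 0.3423, 0.0276]
ee_rot: [[0.105, 0.994, 0.001], [0.994, -0.105, 0.001], [0.001, 0.001, -1.0]]
ft_force: [-0.6, 0.3, 4.7]
grip_width: 0.569
gripper_force: 52.9
```

Emit:
apply_moves(motion=[{"offset": [0, 0, -0.5], "dr": [0, 0, 0]}, {"offset": [0, 0, -0.8], "dr": [0, 0, 0]}, {"offset": [0, 0, -1], "dr": [0, 0, 0]}, {"offset": [0, 0, -1], "dr": [0, 0, 0]}, {"offset": [0, 0, -1], "dr": [0, 0, 0]}, {"offset": [0, 0, -1], "dr": [0, 0, 0]}, {"offset": [0, 0, -0.8], "dr": [0, 0, 0]}, {"offset": [0, 0, -0.4], "dr": [0, 0, 0]}, {"offset": [0, 0, 0], "dr": [0, 0, 0]}, {"offset": [0, 0, 0], "dr": [0, 0, 0]}, {"offset": [0, 0, 0], "dr": [0, 0, 0]}])

```text
t: 71.62
position: [0.6247, 0.3413, 0.2839]
ee_rot: [[0.105, 0.994, -0.004], [0.994, -0.105, -0.002], [-0.003, -0.003, -1.0]]
ft_force: [-1.2, -0.7, -2.7]
grip_width: 0.568
gripper_force: 52.3
```

```bash
python3 - <<'E'
from h import *
plan([.5143,-.0173,.275],84)
E
```

```text
yaw 83.96 tilt [-0.21 -0.13] turn units -0.004 offset units [-9.204 -1.806  0.253] pos [0.6247 0.3413 0.2839] F [-1.2 -0.7 -2.7] w 0.568 t 71.6
```

Emit:
apply_moves(motion=[{"offset": [-0.6, -0.1, 0], "dr": [0, 0, 0]}, {"offset": [-0.9, -0.18, 0], "dr": [0, 0, 0]}, {"offset": [-1, -0.2, 0], "dr": [0, 0, 0]}, {"offset": [-1, -0.2, 0], "dr": [0, 0, 0]}, {"offset": [-1, -0.2, 0], "dr": [0, 0, 0]}, {"offset": [-1, -0.2, 0], "dr": [0, 0, 0]}, {"offset": [-1, -0.2, 0], "dr": [0, 0, 0]}, {"offset": [-1, -0.2, 0], "dr": [0, 0, 0]}, {"offset": [-0.9, -0.18, 0.1], "dr": [0, 0, 0]}, {"offset": [-0.6, -0.12, 0.15], "dr": [0, 0, 0]}, {"offset": [-0.23, -0.05, 0], "dr": [0, 0, 0]}, {"offset": [0, 0, 0], "dr": [0, 0, 0]}, {"offset": [0, 0, 0], "dr": [0, 0, 0]}, {"offset": [0, 0, 0], "dr": [0, 0, 0]}, {"offset": [0, 0, 0], "dr": [0, 0, 0]}, {"offset": [0, 0, 0], "dr": [0, 0, 0]}])

```text
t: 73.62
position: [0.5142, -0.0173, 0.2765]
ee_rot: [[0.105, 0.995, 0.0], [0.995, -0.105, -0.0], [-0.0, 0.0, -1.0]]
ft_force: [0.6, -0.5, -4.1]
grip_width: 0.568
gripper_force: 52.4
```

```bash
python3 - <<'E'
from h import *
plan([.5143,-.0172,.2156],84)
E
```

```text
yaw 83.99 tilt [ 0. -0.] turn units -0.001 offset units [0.002 0.002 1.523] pos [ 0.5142 -0.0173  0.2765] F [ 0.6 -0.5 -4.1] w 0.568 t 73.6
```

Emit:
apply_moves(motion=[{"offset": [0, 0, 0.4], "dr": [0, 0, 0]}, {"offset": [0, 0, 0.3], "dr": [0, 0, 0]}, {"offset": [0, 0, 0.2], "dr": [0, 0, 0]}, {"offset": [0, 0, 0.2], "dr": [0, 0, 0]}, {"offset": [0, 0, 0.2], "dr": [0, 0, 0]}, {"offset": [0, 0, 0.2], "dr": [0, 0, 0]}, {"offset": [0, 0, 0.06], "dr": [0, 0, 0]}, {"offset": [0, 0, 0], "dr": [0, 0, 0]}, {"offset": [0, 0, 0], "dr": [0, 0, 0]}])

```text
t: 74.75
position: [0.5145, -0.0176, 0.2155]
ee_rot: [[0.105, 0.994, 0.001], [0.994, -0.105, 0.001], [0.001, 0.001, -1.0]]
ft_force: [-2.6, -0.3, 6.3]
grip_width: 0.569
gripper_force: 53.2
```

Emit:
apply_moves(motion=[{"offset": [0, 0, 0], "dr": [0, 0, 0]}, {"offset": [0, 0, 0], "dr": [0, 0, 0]}, {"offset": [0, 0, 0], "dr": [0, 0, 0]}, {"offset": [0, 0, 0], "dr": [0, 0, 0]}, {"offset": [0, 0, -0.4], "dr": [0, 0, 0]}, {"offset": [0, 0, -0.9], "dr": [0, 0, 0]}, {"offset": [0, 0, -1], "dr": [0, 0, 0]}, {"offset": [0, 0, -0.7], "dr": [0, 0, 0]}, {"offset": [0.7, 0, 0], "dr": [0, 0, 0]}, {"offset": [1, 0, 0], "dr": [0, 0, 0]}, {"offset": [1, 0, 0], "dr": [0, 0, 0]}, {"offset": [1, 0, 0], "dr": [0, 0, 0]}, {"offset": [1, 0, 0], "dr": [0, 0, 0]}, {"offset": [1, 0, 0], "dr": [0, 0, 0]}, {"offset": [0.7, 0, 0], "dr": [0, 0, 0]}, {"offset": [0, 0, 0], "dr": [0, 0, 0]}, {"offset": [0, 0, 0], "dr": [0, 0, 0]}, {"offset": [0, 0, 0], "dr": [0, 0, 0]}, {"offset": [0, 0, 0], "dr": [0, 0, 0]}], fingers=1.0)

```text
t: 77.12
position: [0.5414, 0.2354, 0.3344]
ee_rot: [[0.108, 0.994, 0.0], [0.994, -0.108, -0.0], [-0.0, 0.0, -1.0]]
ft_force: [0.2, -0.8, -0.3]
grip_width: 1.002
gripper_force: 0.0
```

```bash
python3 - <<'E'
from h import *
a=snap('top','top9.png'); b=snap('side','side9.png')
cv2.imwrite('pics/end.png',np.hstack([cv2.resize(cv2.cvtColor(x,cv2.COLOR_RGB2BGR),None,fx=f,fy=f,interpolation=cv2.INTER_CUBIC)[:500,:400] for x,f in((b[80:300,150:400],1.9),(a[120:300,240:420],2.2))]))
rect(a,(5,150,100),(18,255,255),(300,170,400,300),.012,None,'top','keeper')
rect(a,(50,100,40),(75,255,255),(310,180,390,290),.004,None,'top','mat')
rect(a,(0,150,80),(4,255,255),(265,140,295,180),.112,None,'top','knob')
E
```

```text
Traceback (most recent call last):
ValueError: all the input array dimensions except for the concatenation axis must match exactly, but along dimension 0, the array at index 0 has size 418 and the array at index 1 has size 396
```

```bash
python3 - <<'E'
from h import *
a,b=[cv2.cvtColor(cv2.imread(f'pics/{n}9.png'),cv2.COLOR_BGR2RGB) for n in('top','side')]
cv2.imwrite('pics/end.png',np.hstack([cv2.resize(cv2.cvtColor(x,cv2.COLOR_RGB2BGR),(400,400),interpolation=cv2.INTER_CUBIC) for x in(b[80:300,180:400],a[110:290,240:420])]))
rect(a,(5,150,100),(18,255,255),(300,170,400,300),.012,None,'top','keeper')
rect(a,(0,150,80),(4,255,255),(265,140,295,180),.112,None,'top','knob')
E
```

```text
keeper [ 334  212   22   64 1003] centre [ 0.3954 -0.2522] sides 0.2067 0.0601 yaw -3.8
knob [276 154   5  14  57] centre [ 0.6502 -0.0299] sides 0.0124 0.0407 yaw 0.2
```

View pics/end.png

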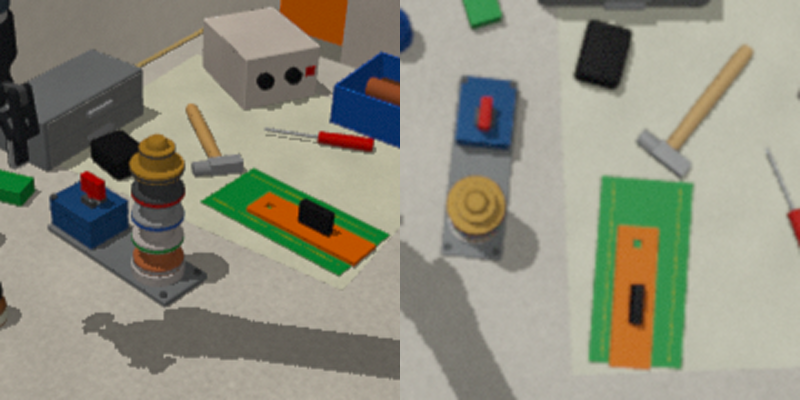

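Stack stands straight and the knob is home. The keeper, though, has been knocked about 40 mm towards the robot on the mat (637,300), so I'll put it right.

```bash
python3 - <<'E'
from h import *
plan([.39,-.253,.2],-4)
E
```

```text
yaw 83.88 tilt [0.01 0.  ] turn units 10.985 offset units [-2.919 12.461  3.355] pos [0.5412 0.2361 0.3343] F [ 0.7  0.2 -0.4] w 0.999 t 77.2
```

Emit:
apply_moves(motion=[{"offset": [0, 0, 0], "dr": [0, 0, 1]}, {"offset": [0, 0, 0], "dr": [0, 0, 1]}, {"offset": [0, 0, 0], "dr": [0, 0, 1]}, {"offset": [0, 0, 0], "dr": [0, 0, 1]}, {"offset": [0, 0, 0], "dr": [0, 0, 1]}, {"offset": [0, 0, 0], "dr": [0, 0, 1]}, {"offset": [0, 0, 0], "dr": [0, 0, 1]}, {"offset": [0, 0, 0], "dr": [0, 0, 1]}, {"offset": [0, 0, 0], "dr": [0, 0, 1]}, {"offset": [0, 0, 0], "dr": [0, 0, 1]}, {"offset": [0, 0, 0], "dr": [0, 0, 1]}, {"offset": [-0.7, 0.5, 0], "dr": [0, 0, 0]}, {"offset": [-0.8, 0.5, 0], "dr": [0, 0, 0]}, {"offset": [-0.7, 0.5, 0], "dr": [0, 0, 0]}, {"offset": [-0.7, 0.5, 0], "dr": [0, 0, 0]}])

```text
t: 79.1
position: [0.4188, 0.1645, 0.3341]
ee_rot: [[0.997, -0.071, 0.0], [-0.071, -0.997, 0.0], [0.0, -0.0, -1.0]]
ft_force: [-0.0, 0.5, -0.2]
grip_width: 1.004
gripper_force: 0.0
```

Emit:
apply_moves(motion=[{"offset": [0, 0.9, 0], "dr": [0, 0, 0]}, {"offset": [0, 0.95, 0], "dr": [0, 0, 0]}, {"offset": [0, 0.95, 0], "dr": [0, 0, 0]}, {"offset": [0, 0.95, 0], "dr": [0, 0, 0]}, {"offset": [0, 0.95, 0], "dr": [0, 0, 0]}, {"offset": [0, 0.95, 0], "dr": [0, 0, 0]}, {"offset": [0, 0.95, 0], "dr": [0, 0, 0]}, {"offset": [0, 0.95, 0], "dr": [0, 0, 0]}, {"offset": [0, 0.95, 0], "dr": [0, 0, 0]}, {"offset": [0, 0.95, 0], "dr": [0, 0, 0]}, {"offset": [0, 1, 0.5], "dr": [0, 0, 0]}, {"offset": [0, 0, 1], "dr": [0, 0, 0]}, {"offset": [0, 0, 1], "dr": [0, 0, 0]}, {"offset": [0, 0, 0.85], "dr": [0, 0, 0]}, {"offset": [0, 0, 0], "dr": [0, 0, 0]}, {"offset": [0, 0, 0], "dr": [0, 0, 0]}, {"offset": [0, 0, 0], "dr": [0, 0, 0]}, {"offset": [0, 0, 0], "dr": [0, 0, 0]}, {"offset": [0, 0, 0], "dr": [0, 0, 0]}])

```text
t: 81.47
position: [0.3907, -0.2517, 0.2007]
ee_rot: [[0.998, -0.07, 0.002], [-0.07, -0.998, 0.0], [0.002, -0.0, -1.0]]
ft_force: [0.4, 0.0, 0.0]
grip_width: 0.999
gripper_force: 0.0
```

```bash
python3 - <<'E'
from h import *
plan([.39,-.253,.038],-4); s=manip.state(); im=snap('wrist','w11.png')
rect(im,(5,150,60),(18,255,255),(150,20,420,420),.012,s,name='keeper')
rect(im,(0,0,0),(179,255,45),(230,100,330,290),.054,s,name='handle')
E
```

```text
yaw -4.03 tilt [0.09 0.02] turn units -0.004 offset units [-0.023  0.036  4.068] pos [ 0.3907 -0.2517  0.2007] F [0.4 0.  0. ] w 0.999 t 81.5
keeper [  246    53    74   236 14271] centre [ 0.3965 -0.2545] sides 0.0589 0.2091 yaw -2.5
handle [ 273  159   20   80 1515] centre [ 0.3896 -0.2538] sides 0.0143 0.0631 yaw -3.6
```

View pics/w11.png

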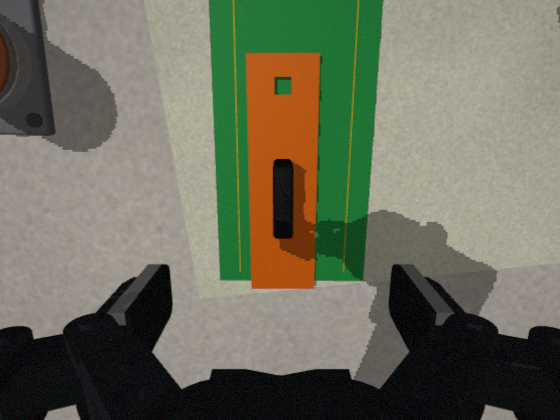

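Handle at (283,198), keeper near edge just past the mat (283,288). Grip and shift it back.

Emit:
apply_moves(motion=[{"offset": [-0.03, 0.04, 0.8], "dr": [0, 0, 0]}, {"offset": [0, 0, 0.9], "dr": [0, 0, 0]}, {"offset": [0, 0, 0.9], "dr": [0, 0, 0]}, {"offset": [0, 0, 0.8], "dr": [0, 0, 0]}, {"offset": [0, 0, 0.4], "dr": [0, 0, 0]}, {"offset": [0, 0, 0.25], "dr": [0, 0, 0]}, {"offset": [0, 0, 0], "dr": [0, 0, 0]}, {"offset": [0, 0, 0], "dr": [0, 0, 0]}])

```text
t: 82.52
position: [0.3897, -0.2535, 0.0388]
ee_rot: [[0.998, -0.07, 0.002], [-0.07, -0.998, -0.001], [0.002, 0.0, -1.0]]
ft_force: [-0.6, 0.4, -0.4]
grip_width: 1.001
gripper_force: 0.0
```

Emit:
apply_moves(motion=[{"offset": [0, 0, 0], "dr": [0, 0, 0]}, {"offset": [0, 0, 0], "dr": [0, 0, 0]}, {"offset": [0, 0, 0], "dr": [0, 0, 0]}, {"offset": [0, 0, 0], "dr": [0, 0, 0]}, {"offset": [0, 0, 0], "dr": [0, 0, 0]}, {"offset": [0, 0, 0], "dr": [0, 0, 0]}, {"offset": [0, 0, 0], "dr": [0, 0, 0]}, {"offset": [0, 0, -0.3], "dr": [0, 0, 0]}, {"offset": [0.3, 0.05, 0], "dr": [0, 0, 0]}, {"offset": [0.4, 0.1, 0], "dr": [0, 0, 0]}, {"offset": [0.3, 0.1, 0], "dr": [0, 0, 0]}, {"offset": [0, 0, 0], "dr": [0, 0, 0]}, {"offset": [0, 0, 0], "dr": [0, 0, 0]}, {"offset": [0, 0, 0.2], "dr": [0, 0, 0]}, {"offset": [0, 0, 0.12], "dr": [0, 0, 0]}, {"offset": [0, 0, 0], "dr": [0, 0, 0]}, {"offset": [0, 0, 0], "dr": [0, 0, 0]}], fingers=0.0, grip_force=80)

```text
t: 84.65
position: [0.4272, -0.2655, 0.0384]
ee_rot: [[0.997, -0.071, -0.001], [-0.071, -0.997, 0.004], [-0.001, -0.003, -1.0]]
ft_force: [-5.5, 3.6, 14.2]
grip_width: 0.173
gripper_force: 80.8
```

Emit:
apply_moves(motion=[{"offset": [0, 0, 0], "dr": [0, 0, 0]}, {"offset": [0, 0, 0], "dr": [0, 0, 0]}, {"offset": [0, 0, 0], "dr": [0, 0, 0]}, {"offset": [0, 0, 0], "dr": [0, 0, 0]}, {"offset": [0, 0, 0], "dr": [0, 0, 0]}, {"offset": [0, 0, -0.6], "dr": [0, 0, 0]}, {"offset": [0, 0, -0.9], "dr": [0, 0, 0]}, {"offset": [0, 0, -0.9], "dr": [0, 0, 0]}, {"offset": [0, 0, -0.9], "dr": [0, 0, 0]}, {"offset": [0, 0, -0.9], "dr": [0, 0, 0]}, {"offset": [0, 0, 0], "dr": [0, 0, 0]}, {"offset": [0, 0, 0], "dr": [0, 0, 0]}, {"offset": [0, 0, 0], "dr": [0, 0, 0]}, {"offset": [0, 0, 0], "dr": [0, 0, 0]}], fingers=1.0)

```text
t: 86.4
position: [0.4274, -0.2656, 0.2042]
ee_rot: [[0.997, -0.071, -0.002], [-0.071, -0.998, 0.0], [-0.002, -0.0, -1.0]]
ft_force: [0.1, -0.0, -0.0]
grip_width: 1.0
gripper_force: 0.0
```

```bash
python3 - <<'E'
from h import *
s=manip.state(); print(s['t'],s['ft_force']); im=snap('wrist','w12.png')
rect(im,(5,150,60),(18,255,255),(150,20,420,420),.012,s,name='keeper')
a=snap('top','top10.png')
for p in [(.028+.2+.012,)]: print(proj('top',[.5145,-.0172,p[0]]))
g=cv2.cvtColor(a,cv2.COLOR_RGB2HSV); m=cv2.inRange(g[180:240,250:300],(10,100,60),(30,255,255)); n,l,st,c=cv2.connectedComponentsWithStats(m); print(st[1:],c[1:]+[250,180])
rect(a,(0,150,80),(4,255,255),(265,140,295,180),.112,None,'top','knob')
b=cv2.cvtColor(cv2.imread('pics/side9.png'),cv2.COLOR_BGR2RGB); 
for z in (.096,.1065): print('knob side expected',proj('side',[.6536,-.032,z]))
h=cv2.cvtColor(b,cv2.COLOR_RGB2HSV); m=cv2.inRange(h[150:210,210:250],(0,150,80),(4,255,255)); n,l,st,c=cv2.connectedComponentsWithStats(m); print(st[1:],c[1:]+[210,150])
b=cv2.cvtColor(cv2.imread('pics/side0.png'),cv2.COLOR_BGR2HSV); m=cv2.inRange(b[150:210,210:250],(0,150,80),(4,255,255)); n,l,st,c=cv2.connectedComponentsWithStats(m); print('start',st[1:],c[1:]+[210,150])
E
```

```text
86.4 [ 0.10355023 -0.03193827 -0.04305377]
keeper [  244    51    73   234 14083] centre [ 0.4346 -0.2664] sides 0.0586 0.2088 yaw -2.6
(np.float64(273.6604095373581), np.float64(199.98281376093246))
[[ 11   9  26  27 552]] [[273.78985507 202.05072464]]
knob [275 155   6  13  58] centre [ 0.6487 -0.0284] sides 0.0155 0.0375 yaw 0.2
knob side expected (np.float64(230.66920511956369), np.float64(181.69555279455483))
knob side expected (np.float64(230.4846606504221), np.float64(178.5513568122104))
[[ 14  24  14  16 145]] [[230.6        181.55172414]]
start [[ 14  24  14  16 140]] [[230.61428571 181.48571429]]
```

The keeper is central again, the knob is in its starting place and height, and the stack top is where it should be. Handing in.

```bash
python3 -c "
from bench import manip
print(manip.job_done())"
```

```text
the job is handed in; nothing more can be done
None
```

The job is handed in with all five wheels stacked and seated, the plunger back home, and the keeper flat in the middle of the mat (it was knocked aside once and I put it back); the hand-in returned no verdict.

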